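# Close up the ink tanks after refilling

### The job

Close up the three ink tanks after the refill: lift the funnel out of the open tank and set it down gently, upright, in the drip can, swing that tank's captive cap back over its neck and screw it fully down. One of the other two caps has also been left backed off: leave all three caps screwed fully home, and do not disturb the spray bottle, the solvent tin or the tape roll.

Things in the scene. Friction and masses are not known exactly. Their poses are not given: they have to be found in the camera images.
- tank_a: The open ink tank: white block, 120 mm along its x, 115 mm along its y, flat top at z 105 mm, fixed. Origin under its centre; +x is its rear. The three tanks are alike and stand in a row in any order. Neck: tube of 42 mm outer, 36 mm inner diameter, axis at x -20 mm, y 0, rim at z 130 mm. Pivot post of the cap's swing arm: x +48 mm, y 0
- tank_b: A second tank like tank_a, its cap on the neck. Same frame and sizes
- tank_c: The third tank, like tank_a, its cap on the neck. Same frame and sizes
- neck_a (a point): Centre of tank_a's neck rim, 130 mm above the bench; its axes are the tank's
- swing_a (a joint): Angle of tank_a's swing arm about its upright pivot post, rad: 0 = at its stop, cap centred over the neck; grows to 2.2 as it swings away over the tank's -y side (anticlockwise from above). Flat steel arm with a 60 mm ring, whose axis (the cap's axis) is 68 mm from the pivot; ring's top face at z 152 mm always. Turns easily (0.05 N m) and stays where it is left
- cap_a (a joint): How far tank_a's cap is backed off, rad: 0 = fully down (hard stop), 2.7 = fully raised (hard stop), relative to the arm that carries it. Right-hand thread in the arm's ring: clockwise from above screws it down, 3.33 mm per rad, about 0.1 N m of friction. Its skirt (56 mm outer, 50 mm inner) clears the neck's rim only above 2.0 rad: swing it over the neck raised
- cap_b (a joint): The same for tank_b's cap (its arm stays on its stop)
- cap_c (a joint): The same for tank_c's cap (its arm stays on its stop)
- cap_a_grip (a point): On the axis of cap_a's round black ribbed knob (45 mm diameter, 26 mm tall), 19 mm above the knob's underside and 7 mm below its top. The underside is at z 153 mm when the cap is down, 162 mm when fully raised; 1 mm below it (cap down) is the arm's 60 mm ring. Rises and swings with the cap
- cap_b_grip (a point): The same point on cap_b
- cap_c_grip (a point): The same point on cap_c
- funnel: Steel funnel, 0.16 kg, standing in tank_a's neck. Origin at the tip of its spout, z up its axis. Spout 45 mm long, 18 to 24 mm wide; cone from there to 100 mm wide at z 95 mm; straight rim to z 110 mm. Black square handle bar (14 x 14 mm) sticks out level along +x from the rim, x 50 to 106 mm, top flush with the rim. At the start the tip hangs 55 mm below the neck's rim
- funnel_handle (a point): Centre of the part of the handle bar to grip: x 79 mm, z 103 mm in the funnel's frame; x axis along the bar
- drip_can: Open straight steel can, loose, 0.7 kg: 78 mm outer, 72 mm inner diameter, 95 mm tall. Origin under its centre. With the funnel stood in it the cone rests on its rim and the spout's tip is about 17 mm above the bench
- spray_bottle: Bystander: small trigger spray bottle, loose, 58 mm in diameter, 147 mm tall, head reaching 42 mm out. Origin under its centre
- solvent_tin: Bystander: upright oblong tin, loose, 55 x 95 mm, 143 mm tall with its cap. Origin under its centre
- tape_roll: Bystander: roll of packing tape lying flat, loose, 104 mm in diameter, 48 mm tall. Origin under its centre

How it is judged:
At the end, for the whole second after the job is handed in: All caps screwed down to within 0.12 rad of their stops, open tank's arm within 0.06 rad of home; the funnel upright (0.2 rad) in the upright drip can, its axis within 20 mm of the can's, its spout tip under 30 mm above the can's underside; funnel and can at rest (value of joint each of cap_a, cap_b, cap_c below 0.12 rad and value of joint swing_a below 0.06 rad and horizontal distance between funnel and drip_can below 0.02 m and z of funnel in the frame of drip_can below 0.03 m and angle between funnel's own z axis and vertical below 0.2 rad and angle between drip_can's own z axis and vertical below 0.1 rad and linear speed of each of funnel, drip_can below 0.02 m/s); the robot touches nothing.
It fails at once if a bystander (spray bottle, solvent tin, tape roll) is shifted more than 30 mm or knocked over (distance of any of spray_bottle, solvent_tin, tape_roll from where it was at the start of the episode above 0.03 m or angle between any of spray_bottle, solvent_tin's own z axis and vertical above 0.4 rad).
It fails at once if the funnel is dropped: it falls faster than 0.6 m/s out of the gripper (linear speed of funnel above 0.6 m/s and contact force between the fingers and funnel below 0.05 N).
It also fails if it takes over 72 s, if anything falls off the work surface, if the arm or the gripper's body presses on something with over 40 N, if the wrist force passes 120 N, or if a joint passes its speed limit or range.

### The arm

A 6-joint arm with a two-finger parallel gripper is mounted at the origin on the work surface. World frame = base frame: x ahead of the robot, y to its left, z up, the work surface at z = 0. Lengths are in m, angles in rad, forces in N, time in s.
With the tool pointing down it reaches from about 0.4 to 0.925 m from the base axis. Payload 3.4 kg.
Tool frame: the origin (TCP) lies on the centre line of the jaws, within the pads' length; the fingertips stand 17 mm ahead of it and the grasp point (between the pads) lies 2 mm behind it; z points along the fingers, y is the direction in which the jaws open and shut (so a half turn about z gives the same grasp; the last joint's range is limited). The gripper opens to 85 mm and grips with 20 to 120 N. Pads are 22 mm wide; open, the fingers measure 114 mm over their backs; the gripper's body (76 mm by 85 mm) begins 54 mm behind the grasp point. The pads swing forward as they close: fully open they stand 13 mm farther back than shut.
Start: joints at [-1.266, 0.307, 1.506, -0, 1.328, -0.073], TCP at [0.212, -0.534, 0.248] pointing down, gripper open.
Joint ranges: [-3.12, 3.12], [-1.05, 2.28], [0.14, 2.33], [-1.42, 4.57], [0.1, 2.73], [-2.68, 2.68]. Speed limits (rad/s): [2.57, 2.57, 3.14, 3.14, 3.14, 3.14].

### API

Orientations are given as a unit quaternion [x, y, z, w].
In Python, from plant import manip gives the robot as it stands. The module is installed in compiled form; this text tells all that it offers.
- The arm moves only by the tool play_rows, never from a script. Its argument "increments" is a list of rows, each a list of 7 numbers: the shift along the world's x, y, z in m, then the turn, a rotation vector about the world's x, y, z in rad, then the opening in per cent of the stroke, from 0 (shut) to 100 (fully open). A call has 1 to 8 rows; each row shifts and turns the commanded pose from where the row before left it; what a row does not reach is not made up. A row lasts 1/12 s, in which the tool goes at most 41.7 mm and 7.16 degrees, less where a joint would pass 70% of its speed; a pose out of reach is approached as far as the arm can. A call with a gripper value outside its range is refused whole. The fingers move at their own pace and stop on an object; "force" is the grip in N (left out, the last holds). Time passes only in rows, so rows that do not move let the fingers close. It gives the time, the measured TCP pose, the force and the opening at its end, in the units of the state.
- manip.sense(): the state, without advancing time (a new reading comes with each control period).
- manip.capture(name): name is "scene" or "top" or "wrist"; returns the picture (384x512x3 uint8, red, green, blue); there is no depth.
- manip.camera_model(name): a dict with "fx", "fy", "cx", "cy" (pixels), "k1" (the pictures are not rectified: a ray, as slopes to the right and down, at radius r is drawn at 1 + k1 r^2 times it, then the intrinsics apply), "rvec" (rotation vector, rad) and "tvec" (3), from world to camera coordinates, as OpenCV has them. Camera axes: x right, y down, z forward; pixel columns grow to the right and rows downward; lengths in m; the calibration is good to about 2 mm. A picture is of the moment at which its call begins: read the wrist's pose just before it. camera_model takes no time and is no camera call; for the wrist camera it gives the pose at the moment of the call.
- manip.job_done(): hands the job in, once; it reports no verdict.
The state is a dict: "t": time; "qpos": joint angles; "joint_velocities": joint speeds; "joint_efforts": joint torques, N m; "ee_pos": TCP position; "eef_rot": TCP orientation; "contact_force": force on the tool from outside, world axes, zero at the start; "moment": the same for the moment, N m; "grip_width": finger opening in m.
Only numpy, scipy, OpenCV 4.12 (cv2) and the standard library are available. Lean on these libraries where they do the work, as an engineer would, in place of code of your own. Each camera call takes 0.05 s, during which the arm holds its last target.

## Working session

There is one attempt and no reset: what is moved stays moved. The work goes in short steps, Python scripts to look and compute and a tool call to move; the robot and the scene stay as the last step left them, time stands still between calls to the robot, and variables do not carry over. Pictures are saved under pics/ and viewed, and the job is handed in when it is done.

Besides the shell and the picture viewer there is one more tool, called after "Call:" by a JSON object that holds its "name" and its "arguments", one argument or row to a line. play_rows: Moves the arm, as the interface text tells. Its arguments: {"type":"object","properties":{"increments":{"type":"array"},"force":{"type":"number"}},"required":["increments"]}

```bash
mkdir -p pics; cat > h.py <<'E'
import numpy as np, cv2
from plant import manip
def cap(name,fn):
    m=manip.camera_model(name); im=manip.capture(name)
    cv2.imwrite('pics/'+fn+'.png',cv2.cvtColor(im,cv2.COLOR_RGB2BGR)); return m,im
def mats(m):
    R=cv2.Rodrigues(np.array(m['rvec'],float))[0]; return R,np.array(m['tvec'],float).ravel()
def ray(m,u,v):
    R,t=mats(m); x=(u-m['cx'])/m['fx'];y=(v-m['cy'])/m['fy']
    a,b=x,y
    for _ in range(30):
        s=1+m['k1']*(a*a+b*b); a,b=x/s,y/s
    return -R.T@t, R.T@np.array([a,b,1.])
def atz(m,u,v,z):
    o,d=ray(m,u,v); return (o+d*(z-o[2])/d[2]).round(4)
def proj(m,P):
    R,t=mats(m); c=R@np.array(P,float)+t; a,b=c[0]/c[2],c[1]/c[2]; s=1+m['k1']*(a*a+b*b)
    return np.array([m['fx']*a*s+m['cx'],m['fy']*b*s+m['cy']])
E
python3 - <<'E'
from h import *
for n in ['scene','top','wrist']:
    m,_=cap(n,n+'0'); R,t=mats(m); print(n,m,(-R.T@t).round(3))
print(manip.sense())
E
```

```text
scene {'fx': 371.5305692900689, 'fy': 371.5305692900689, 'cx': 255.19407246877404, 'cy': 189.751382343481, 'k1': -0.00859536727110333, 'rvec': array([ 1.74792252,  1.54489711, -0.77399628]), 'tvec': array([-0.0706917 , -0.22668292,  1.60182465])} [ 1.416 -0.103  0.778]
top {'fx': 359.8731352100066, 'fy': 359.8731352100066, 'cx': 253.53299373144787, 'cy': 189.92864167807073, 'k1': -0.0685609027159752, 'rvec': array([ 2.12515178, -2.12531221,  0.17788571]), 'tvec': array([-0.00298653,  0.59219737,  0.96790377])} [ 0.414 -0.012  1.057]
wrist {'fx': 322.8150581142547, 'fy': 322.8150581142547, 'cx': 250.89951610682985, 'cy': 191.717649173161, 'k1': 0.004741270125321376, 'rvec': array([-2.36084539,  1.60307149,  0.27323067]), 'tvec': array([-0.57482129, -0.04300043,  0.38178206])} [ 0.291 -0.504  0.373]
{'t': 0.15, 'qpos': array([-1.26648634e+00,  3.07436326e-01,  1.50736070e+00,  2.16428659e-05,
        1.32838546e+00, -7.35334526e-02]), 'joint_velocities': array([-7.42730318e-05, -3.65655725e-03, -3.27581054e-03,  3.55661895e-04,
       -2.54220550e-03, -1.63755709e-03]), 'joint_efforts': array([-8.41289002e-04, -4.57981145e+01, -2.52220792e+01, -2.96236594e-04,
        8.59253167e-03,  2.32013832e-06]), 'ee_pos': array([ 0.2119461 , -0.533985  ,  0.24757724]), 'eef_rot': array([ 9.82207486e-01,  1.87797292e-01, -8.10875717e-05, -7.90840226e-04]), 'contact_force': array([-0.66405208,  0.63128313,  0.23777773]), 'moment': array([ 0.03142269, -0.01606924, -0.02421586]), 'grip_width': 0.08553009875105394}
```

View pics/scene0.png

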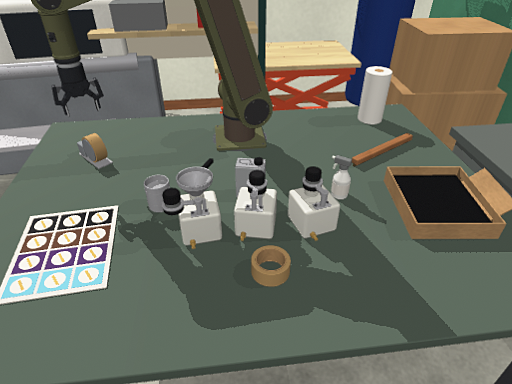

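View pics/top0.png

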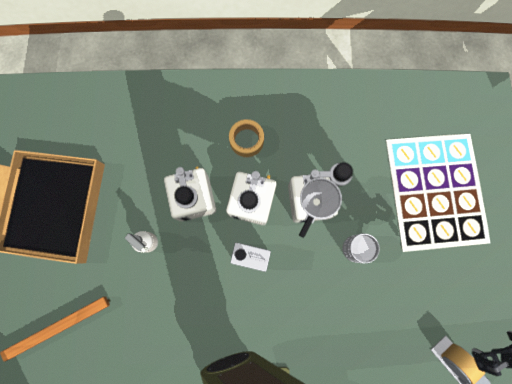

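View pics/wrist0.png

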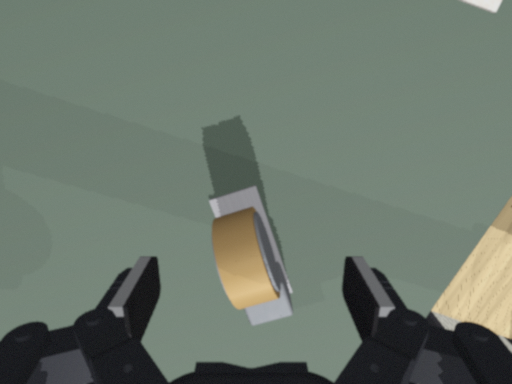

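```bash
python3 - <<'E'
import cv2
t=cv2.imread('pics/top0.png'); s=cv2.imread('pics/scene0.png')
cv2.imwrite('pics/topz.png',cv2.resize(t[120:280,120:390],None,fx=2.95,fy=2.95,interpolation=cv2.INTER_CUBIC))
cv2.imwrite('pics/scenez.png',cv2.resize(s[140:290,130:360],None,fx=3.45,fy=3.45,interpolation=cv2.INTER_CUBIC))
E
```

```text
(no output)
```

View pics/topz.png

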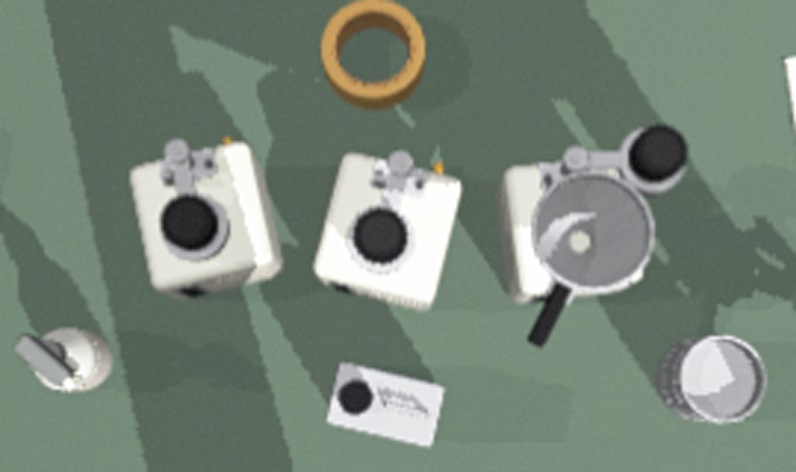

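View pics/scenez.png

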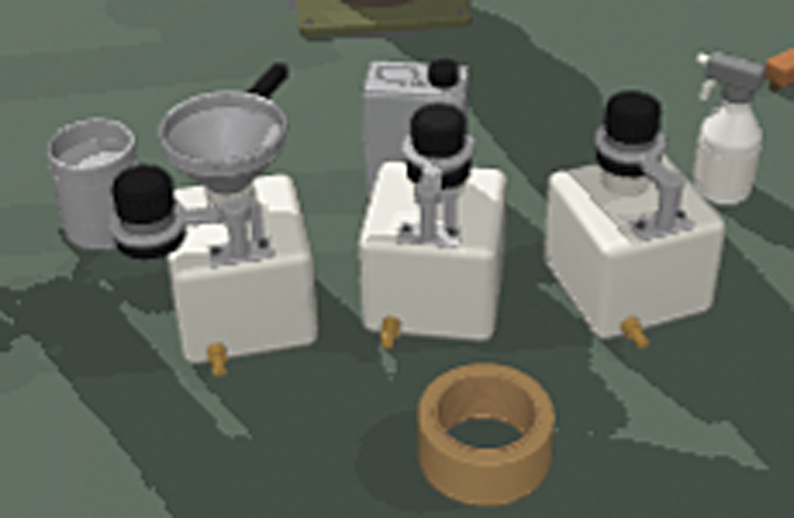

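```bash
python3 - <<'E'
from h import *
m=manip.camera_model('top'); s=manip.camera_model('scene')
z=lambda u,v:(120+u/2.95,120+v/2.95)
zs=lambda u,v:(130+u/3.45,140+v/3.45)
def tri(a,b):
    o1,d1=ray(m,*z(*a));o2,d2=ray(s,*zs(*b))
    A=np.stack([d1,-d2],1);x=np.linalg.lstsq(A,o2-o1,rcond=None)[0]
    p,q=o1+d1*x[0],o2+d2*x[1]; return ((p+q)/2).round(4),np.linalg.norm(p-q).round(4)
print('knobL',tri((190,221),(633,104)))
print('knobM',tri((381,235),(439,117)))
print('knobA',tri((659,152),(142,182)))
print('funnel rim',tri((594,233),(224,133)))
print('handle end',tri((536,343),(279,72)))
print('can rim',tri((725,378),(92,145)))
print('pivL',atz(m,*z(175,150),.15),'pivM',atz(m,*z(400,162),.15),'pivA',atz(m,*z(574,158),.15))
for n,p,h in [('knobL',(190,221),.18),('knobM',(381,235),.18),('knobA',(659,152),.188),('funnel',(594,233),.185),('hend',(536,343),.185),('hroot',(566,290),.185),('can',(725,378),.095),('tape',(373,48),.048),('tin',(385,405),.125),('spray',(70,360),.1),('sprayhead',(30,345),.14)]:
    print(n,atz(m,*z(*p),h))
E
```

```text
knobL (array([0.5568, 0.1686, 0.1846]), np.float64(0.0047))
knobM (array([0.5456, 0.0082, 0.1778]), np.float64(0.0032))
knobA (array([ 0.615 , -0.228 ,  0.1847]), np.float64(0.0003))
funnel rim (array([ 0.547 , -0.1693,  0.1783]), np.float64(0.0047))
handle end (array([ 0.4556, -0.1207,  0.1755]), np.float64(0.0015))
can rim (array([ 0.4275, -0.299 ,  0.0931]), np.float64(0.0054))
pivL [0.6253 0.1888 0.15  ] pivM [ 0.6141 -0.0092  0.15  ] pivA [ 0.6176 -0.1615  0.15  ]
knobL [0.5571 0.1671 0.18  ]
knobM [0.5451 0.0066 0.18  ]
knobA [ 0.6142 -0.2271  0.188 ]
funnel [ 0.5459 -0.1705  0.185 ]
hend [ 0.4552 -0.1203  0.185 ]
hroot [ 0.4985 -0.1459  0.185 ]
can [ 0.4275 -0.3013  0.095 ]
tape [0.7526 0.0179 0.048 ]
tin [0.4047 0.0039 0.125 ]
spray [0.4432 0.2885 0.1   ]
sprayhead [0.4546 0.3119 0.14  ]
```

```bash
cat >> h.py <<'E'
from scipy.spatial.transform import Rotation as Rot
def st():
    s=manip.sense(); R=Rot.from_quat(s['eef_rot']).as_matrix()
    print('t',round(s['t'],2),'p',s['ee_pos'].round(4),'jaw',np.degrees(np.arctan2(R[1,1],R[0,1])).round(1),'zax',R[:,2].round(3),'q',s['qpos'].round(2),'F',s['contact_force'].round(1),'M',s['moment'].round(2),'w',s['grip_width'].round(4)); return s
E
python3 -c "
from h import *
st()"
```

```text
Traceback (most recent call last):
  File "h.py", line 22, in st
    print('t',round(s['t'],2),'p',s['ee_pos'].round(4),'jaw',np.degrees(np.arctan2(R[1,1],R[0,1])).round(1),'zax',R[:,2].round(3),'q',s['qpos'].round(2),'F',s['contact_force'].round(1),'M',s['moment'].round(2),'w',s['grip_width'].round(4)); return s
                                                                                                                                                                                                                      ^^^^^^^^^^^^^^^^^^^^^
AttributeError: 'float' object has no attribute 'round'
```

```bash
sed -i "s/s\['grip_width'\].round(4)/round(s['grip_width'],4)/" h.py
python3 -c "
from h import *
st()"
```

```text
t 0.15 p [ 0.2119 -0.534   0.2476] jaw -68.4 zax [-0.     0.002 -1.   ] q [-1.27  0.31  1.51  0.    1.33 -0.07] F [-0.7  0.6  0.2] M [ 0.03 -0.02 -0.02] w 0.0855
```

Call:
{"name": "play_rows", "arguments": {
  "increments": [
    [0.019,0.0287,0.006,0,0,-0.11,100],
    [0.019,0.0287,0.006,0,0,-0.11,100],
    [0.019,0.0287,0.006,0,0,-0.11,100],
    [0.019,0.0287,0.006,0,0,-0.11,100],
    [0.019,0.0287,0.006,0,0,-0.11,100],
    [0.019,0.0287,0.0,0,0,-0.11,100],
    [0.019,0.0287,0.0,0,0,-0.11,100],
    [0.019,0.0287,0.0,0,0,-0.11,100]
  ]
}}

```text
t: 0.82
ee_pos: [0.3645, -0.3033, 0.2783]
eef_rot: [0.968, -0.251, 0.0, -0.0]
contact_force: [0.8, -0.7, -0.6]
grip_width: 0.0854
```

Call:
{"name": "play_rows", "arguments": {
  "increments": [
    [0.019,0.0287,0,0,0,0,100],
    [0.019,0.0287,0,0,0,0,100],
    [0.019,0.0287,0,0,0,0,100],
    [0.019,0.0287,0,0,0,0,100],
    [0.019,0.0287,0,0,0,0,100],
    [0.019,0.0287,0,0,0,0,100],
    [0,0,0,0,0,0,100],
    [0,0,0,0,0,0,100]
  ]
}}

```text
t: 1.48
ee_pos: [0.4786, -0.1311, 0.2779]
eef_rot: [0.969, -0.247, -0.0, 0.0]
contact_force: [-0.4, 0.3, -0.0]
grip_width: 0.0855
```

```bash
python3 -c "
from h import *
st(); m,_=cap('wrist','w1'); np.save('w1.npy',m,allow_pickle=True)"
```

```text
t 1.48 p [ 0.4786 -0.1311  0.2779] jaw -118.5 zax [-0.001  0.    -1.   ] q [-0.35  0.17  1.62 -0.    1.35  1.72] F [-0.4  0.3 -0. ] M [-0.04  0.01 -0.03] w 0.0855
```

View pics/w1.png

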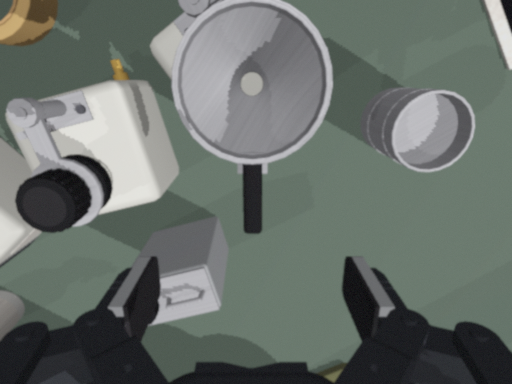

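```bash
python3 -c "
from h import *
m=np.load('w1.npy',allow_pickle=True).item()
for n,u,v,z in [('end',252.5,232,.185),('root',253,167,.185),('rimL',172.5,82,.185),('rimR',333,82,.185),('rimT',252,0,.185),('rimB',252,165,.185),('canc',434,131,.095),('L',393,135,.095),('R',474,125,.095),('T',440,91,.095),('B',427,171,.095),('knobM',46,200,.18),('pivM',23,113,.155),('tin_knob',165,262,.143)]: print(n,atz(m,u,v,z))
"
```

```text
end [ 0.4575 -0.1219  0.185 ]
root [ 0.5016 -0.1462  0.185 ]
rimL [ 0.5758 -0.1277  0.185 ]
rimR [ 0.5265 -0.2181  0.185 ]
rimT [ 0.5919 -0.1944  0.185 ]
rimB [ 0.5032 -0.1463  0.185 ]
canc [ 0.4292 -0.3031  0.095 ]
L [ 0.4442 -0.2676  0.095 ]
R [ 0.4166 -0.3378  0.095 ]
T [ 0.4617 -0.3192  0.095 ]
B [ 0.3944 -0.2846  0.095 ]
knobM [0.5515 0.0008 0.18  ]
pivM [ 0.6138 -0.0109  0.155 ]
tin_knob [ 0.4509 -0.0264  0.143 ]
```

Call:
{"name": "play_rows", "arguments": {
  "increments": [
    [0.0026,-0.0038,-0.025,0,0,-0.005,100],
    [0,0,-0.025,0,0,0,80],
    [0,0,-0.025,0,0,0,60],
    [0,0,-0.02,0,0,0,50],
    [0,0,-0.006,0,0,0,50],
    [0,0,0,0,0,0,50]
  ],
  "force": 80
}}

```text
t: 2.03
ee_pos: [0.4786, -0.1371, 0.1757]
eef_rot: [0.968, -0.252, -0.002, -0.0]
contact_force: [-0.1, 0.2, -0.0]
grip_width: 0.0424
```

```bash
python3 -c "
from h import *
st(); m,_=cap('wrist','w2')"
```

```text
t 2.03 p [ 0.4786 -0.1371  0.1757] jaw -119.2 zax [-0.004  0.001 -1.   ] q [-0.36  0.27  1.76 -0.    1.11  1.72] F [-0.1  0.2 -0. ] M [-0.01 -0.02 -0.05] w 0.0424
```

View pics/w2.png

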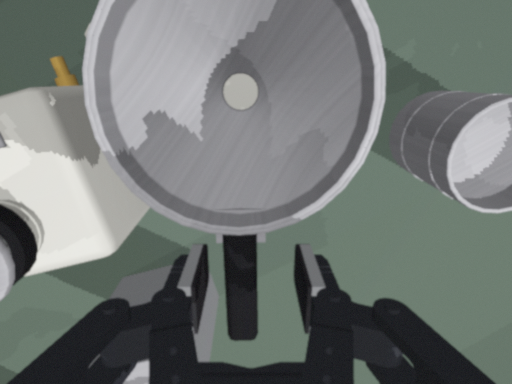

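Call:
{"name": "play_rows", "arguments": {
  "increments": [
    [0.0025,0.0038,0,0,0,0,50],
    [0,0,0,0,0,0,0],
    [0,0,0,0,0,0,0],
    [0,0,0,0,0,0,0],
    [0,0,0,0,0,0,0],
    [0,0,0,0,0,0,0]
  ],
  "force": 80
}}

```text
t: 2.58
ee_pos: [0.4838, -0.133, 0.178]
eef_rot: [0.968, -0.251, 0.001, 0.0]
contact_force: [-0.7, -0.4, 1.0]
grip_width: 0.0129
```

```bash
python3 -c "
from h import *
st(); m,_=cap('wrist','w3')"
```

```text
t 2.58 p [ 0.4838 -0.133   0.178 ] jaw -119.0 zax [ 0.002 -0.001 -1.   ] q [-0.35  0.27  1.76 -0.    1.11  1.73] F [-0.7 -0.4  1. ] M [-0.26 -0.21 -0.08] w 0.0129
```

View pics/w3.png

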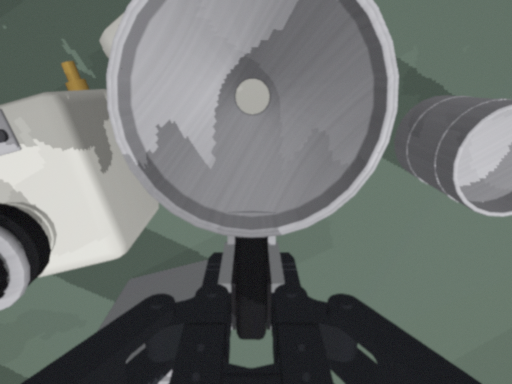

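Call:
{"name": "play_rows", "arguments": {
  "increments": [
    [0,0,0.006,0,0,0,0],
    [0,0,0.012,0,0,0,0],
    [0,0,0.014,0,0,0,0],
    [0,0,0.014,0,0,0,0],
    [0,0,0.014,0,0,0,0],
    [0,0,0.014,0,0,0,0],
    [0,0,0.006,0,0,0,0],
    [0,0,0,0,0,0,0]
  ]
}}

```text
t: 3.3
ee_pos: [0.4836, -0.1326, 0.2586]
eef_rot: [0.968, -0.251, 0.001, -0.0]
contact_force: [-0.5, 0.6, -1.5]
grip_width: 0.0124
```

```bash
python3 -c "
from h import *
st(); m,_=cap('wrist','w4'); cap('scene','s4');  np.save('w4.npy',m,allow_pickle=True)"
```

```text
t 3.3 p [ 0.4836 -0.1326  0.2586] jaw -119.1 zax [ 0.002 -0.    -1.   ] q [-0.35  0.19  1.64  0.    1.31  1.73] F [-0.5  0.6 -1.5] M [ 0.04  0.11 -0.01] w 0.0124
```

View pics/w4.png

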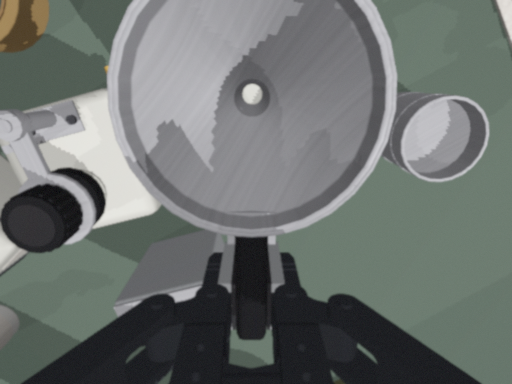

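View pics/s4.png

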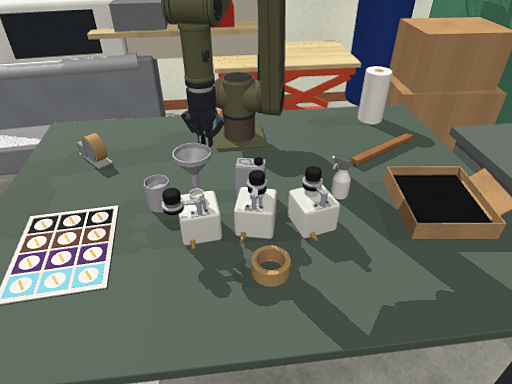

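```bash
python3 -c "
from h import *
m=np.load('w4.npy',allow_pickle=True).item()
for n,u,v,z in [('rimL',109,85,.2656),('rimR',397,85,.2656),('tiphole',252,94,.156),('rimB',253,236,.2656),('canL',391,143,.095),('canR',489,131,.095),('canT',445,95,.095),('canB',436,182,.095)]: print(n,atz(m,u,v,z))
im=cv2.imread('pics/w4.png');cv2.imwrite('pics/w4z.png',cv2.resize(im[80:200,370:500],None,fx=5,fy=5,interpolation=cv2.INTER_CUBIC))
"
```

```text
rimL [ 0.5803 -0.1305  0.2656]
rimR [ 0.5313 -0.2186  0.2656]
tiphole [ 0.5495 -0.171   0.156 ]
rimB [ 0.5044 -0.1462  0.2656]
canL [ 0.4494 -0.2589  0.095 ]
canR [ 0.4172 -0.3387  0.095 ]
canT [ 0.466  -0.3143  0.095 ]
canB [ 0.3942 -0.2824  0.095 ]
```

View pics/w4z.png

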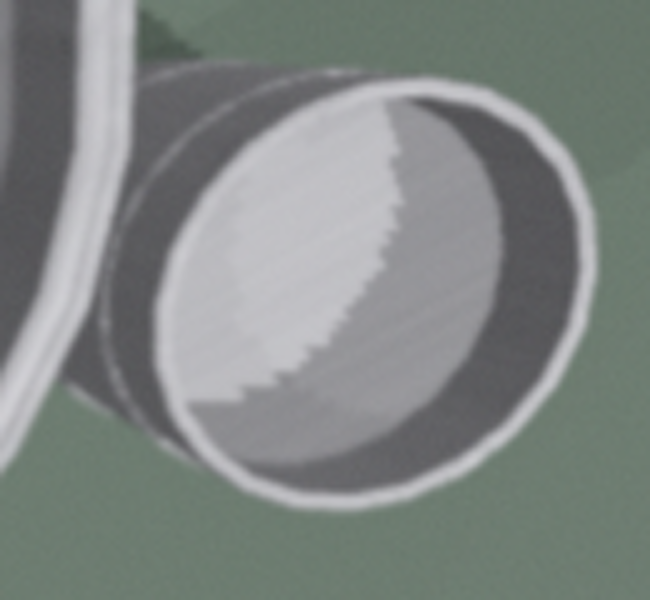

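```bash
python3 -c "
from h import *
from scipy.optimize import least_squares
m=np.load('w4.npy',allow_pickle=True).item()
a=np.linspace(0,2*np.pi,181)
def bb(x):
    p=np.array([proj(m,[x[0]+x[2]*np.cos(t),x[1]+x[2]*np.sin(t),.095]) for t in a]); return np.r_[p.min(0),p.max(0)]
f=lambda x:bb(x)-[401,95.6,489.5,182]
r=least_squares(f,[.43,-.3,.039]);print(r.x,r.fun)
"
```

```text
[ 0.42788417 -0.30184151  0.03883566] [-0.01908062  0.01854116  0.01870188 -0.02025177]
```

Call:
{"name": "play_rows", "arguments": {
  "increments": [
    [-0.008,-0.0085,0,0,0,0,0],
    [-0.017,-0.0185,0,0,0,0,0],
    [-0.022,-0.0235,0,0,0,0,0],
    [-0.022,-0.0235,0,0,0,0,0],
    [-0.022,-0.0235,0,0,0,0,0],
    [-0.019,-0.0205,0,0,0,0,0],
    [-0.012,-0.013,0,0,0,0,0],
    [0,0,0,0,0,0,0]
  ]
}}

```text
t: 4.07
ee_pos: [0.3576, -0.2656, 0.2562]
eef_rot: [0.968, -0.253, -0.002, 0.0]
contact_force: [-0.1, 0.2, -1.9]
grip_width: 0.0124
```

Call:
{"name": "play_rows", "arguments": {
  "increments": [
    [0,0,-0.008,0,0,0,0],
    [0,0,-0.012,0,0,0,0],
    [0,0,-0.012,0,0,0,0],
    [0,0,-0.012,0,0,0,0],
    [0,0,-0.006,0,0,0,0],
    [0,0,0,0,0,0,0]
  ]
}}

```text
t: 4.57
ee_pos: [0.3603, -0.2619, 0.2052]
eef_rot: [0.968, -0.25, -0.002, -0.001]
contact_force: [0.4, -0.1, -1.0]
grip_width: 0.0124
```

```bash
python3 -c "
from h import *
st(); m,_=cap('wrist','w5'); _,t=cap('top','t5');_,s=cap('scene','s5')
A=cv2.resize(s[130:250,110:240],(650,600))[:,:,::-1]; cv2.imwrite('pics/s5z.png',A)
B=cv2.resize(t[180:290,290:420],(650,550))[:,:,::-1]; cv2.imwrite('pics/t5z.png',B)"
```

```text
t 4.57 p [ 0.3603 -0.2619  0.2052] jaw -119.0 zax [-0.003  0.003 -1.   ] q [-0.72  0.17  1.82  0.    1.15  1.35] F [ 0.4 -0.1 -1. ] M [0.1  0.12 0.03] w 0.0124
```

View pics/w5.png

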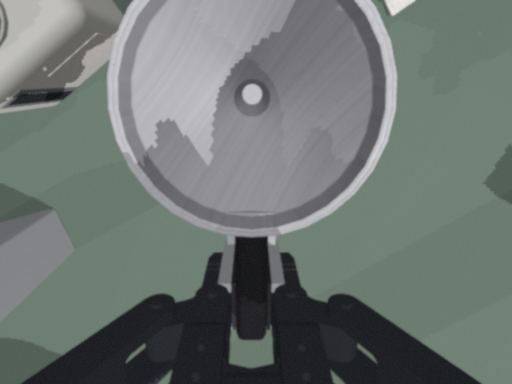

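View pics/s5z.png

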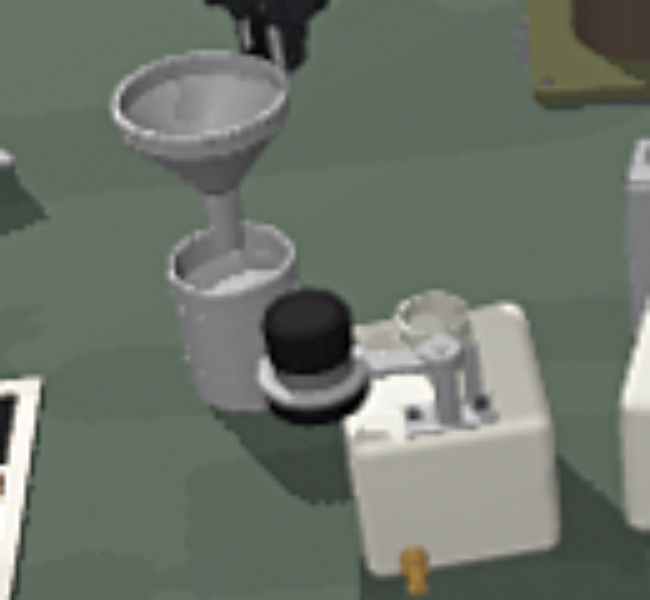

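View pics/t5z.png

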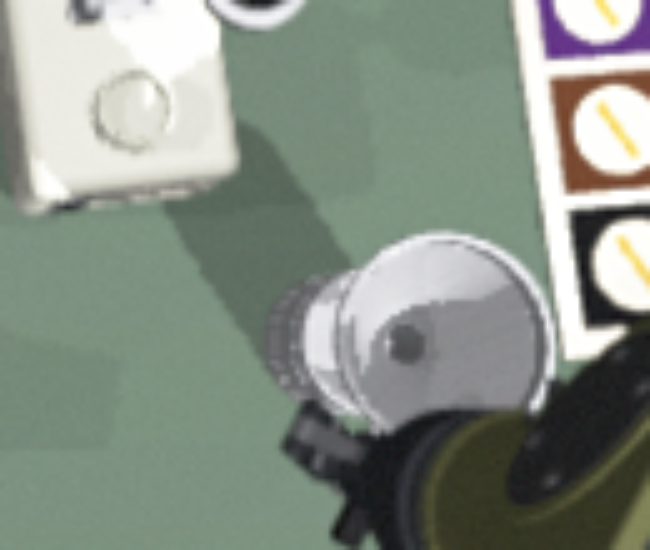

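```bash
python3 -c "
from h import *
m=manip.camera_model('wrist');t=manip.camera_model('top');s=manip.camera_model('scene')
print(atz(m,252,94,.1026),atz(t,379.2,246.5,.2126),atz(t,290+405/5,180+343/5,.148),atz(t,290+405/5,180+343/5,.1026))
# scene: spout entering rim; can rim centre and spout tip col
print(atz(s,110+233/5,130+258/5,.095),proj(s,[.428,-.302,.095]),proj(t,[.428,-.302,.095]))
print(proj(s,[.4295,-.300,.2126]), 110+200/5,130+95/5)
"
```

```text
[ 0.4273 -0.3017  0.1026] [ 0.4293 -0.2978  0.2126] [ 0.4255 -0.2986  0.148 ] [ 0.4261 -0.3129  0.1026]
[ 0.429  -0.2961  0.095 ] [154.73267336 181.55327387] [366.01726358 247.93684793]
[148.9569092  149.60841613] 150.0 149.0
```

Call:
{"name": "play_rows", "arguments": {
  "increments": [
    [0,0,-0.01,0,0,0,0],
    [0,0,-0.014,0,0,0,0],
    [0,0,-0.014,0,0,0,0],
    [0,0,-0.014,0,0,0,0],
    [0,0,-0.012,0,0,0,0],
    [0,0,-0.008,0,0,0,0],
    [0,0,-0.006,0,0,0,0],
    [0,0,0,0,0,0,0]
  ]
}}

```text
t: 5.38
ee_pos: [0.361, -0.2635, 0.1287]
eef_rot: [0.968, -0.251, -0.0, -0.0]
contact_force: [-0.1, -0.3, -2.1]
grip_width: 0.0124
```

```bash
python3 -c "
from h import *
st()"
```

```text
t 5.38 p [ 0.361  -0.2635  0.1287] jaw -119.1 zax [-0.001  0.001 -1.   ] q [-0.72  0.27  1.93  0.    0.95  1.35] F [-0.1 -0.3 -2.1] M [0.02 0.13 0.06] w 0.0124
```

Call:
{"name": "play_rows", "arguments": {
  "increments": [
    [0,0,-0.003,0,0,0,0],
    [0,0,-0.002,0,0,0,0],
    [0,0,-0.0015,0,0,0,0],
    [0,0,-0.0015,0,0,0,0],
    [0,0,0,0,0,0,0]
  ]
}}

```text
t: 5.8
ee_pos: [0.3619, -0.2641, 0.1216]
eef_rot: [0.968, -0.251, 0.001, 0.0]
contact_force: [1.9, 0.3, -0.8]
grip_width: 0.0127
```

Call:
{"name": "play_rows", "arguments": {
  "increments": [
    [0,0,-0.001,0,0,0,0],
    [0,0,-0.001,0,0,0,0],
    [0,0,0,0,0,0,0]
  ]
}}

```text
t: 6.05
ee_pos: [0.3622, -0.2643, 0.1198]
eef_rot: [0.968, -0.251, 0.001, 0.0]
contact_force: [2.2, 0.7, 2.2]
grip_width: 0.0124
```

```bash
python3 -c "
from h import *
st();_,s=cap('scene','s6');cap('wrist','w6')
A=cv2.resize(s[130:250,110:240],(650,600))[:,:,::-1]; cv2.imwrite('pics/s6z.png',A)"
```

```text
t 6.05 p [ 0.3622 -0.2643  0.1198] jaw -119.1 zax [ 0.002 -0.001 -1.   ] q [-0.72  0.28  1.94  0.    0.92  1.35] F [2.2 0.7 2.2] M [-0.06 -0.45  0.06] w 0.0124
```

View pics/s6z.png

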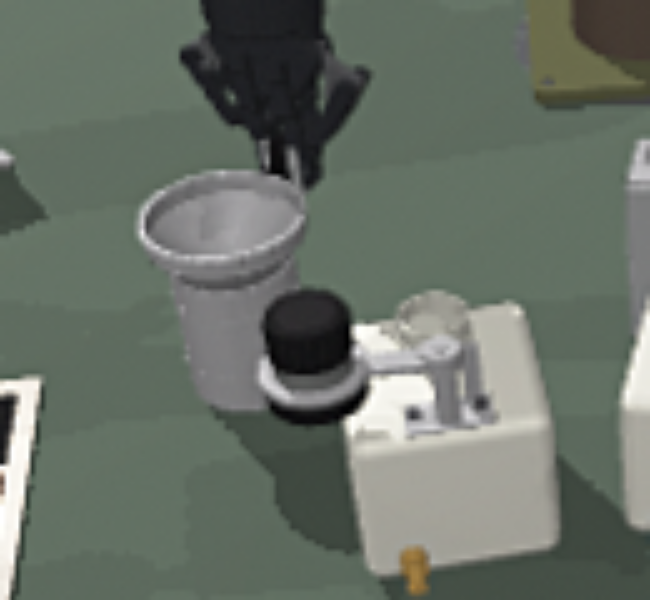

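Call:
{"name": "play_rows", "arguments": {
  "increments": [
    [0,0,0,0,0,0,20],
    [0,0,0,0,0,0,40],
    [0,0,0,0,0,0,50],
    [0,0,0,0,0,0,50],
    [0,0,0.02,0,0,0,60],
    [0,0,0.04,0,0,0,60],
    [0,0,0.04,0,0,0,60],
    [0,0,0.04,0,0,0,80]
  ]
}}

```text
t: 6.82
ee_pos: [0.3602, -0.263, 0.2603]
eef_rot: [0.968, -0.251, -0.001, -0.001]
contact_force: [0.5, -0.8, -0.4]
grip_width: 0.0617
```

```bash
python3 -c "
from h import *
st();_,s=cap('scene','s7');m,_=cap('wrist','w7');np.save('w7.npy',m,allow_pickle=True);_,t=cap('top','t7')
cv2.imwrite('pics/t7z.png',cv2.resize(t[130:280,280:410],(650,750))[:600,:,::-1])
A=cv2.resize(s[130:250,110:240],(650,600))[:,:,::-1]; cv2.imwrite('pics/s7z.png',A)"
```

```text
t 6.82 p [ 0.3602 -0.263   0.2603] jaw -119.1 zax [-0.002  0.002 -1.   ] q [-0.73  0.12  1.73 -0.    1.29  1.35] F [ 0.5 -0.8 -0.4] M [-0.01 -0.01  0.01] w 0.0617
```

View pics/s7z.png

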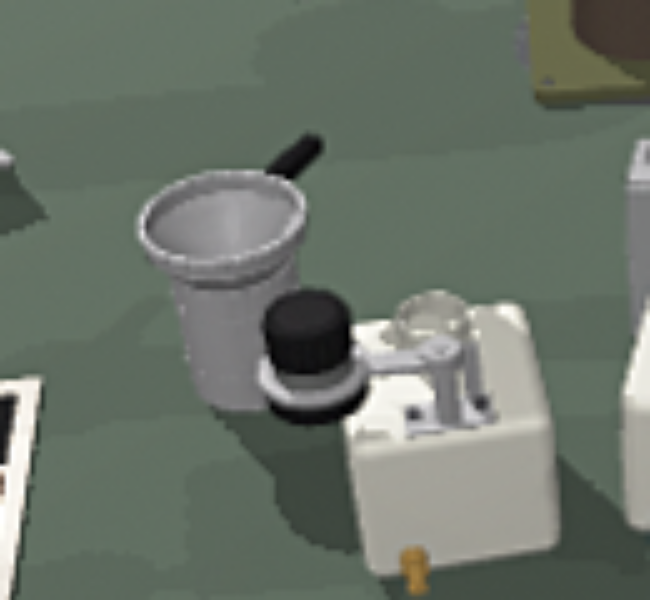

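View pics/w7.png

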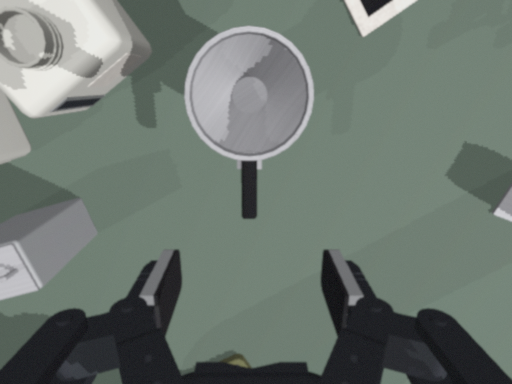

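View pics/t7z.png

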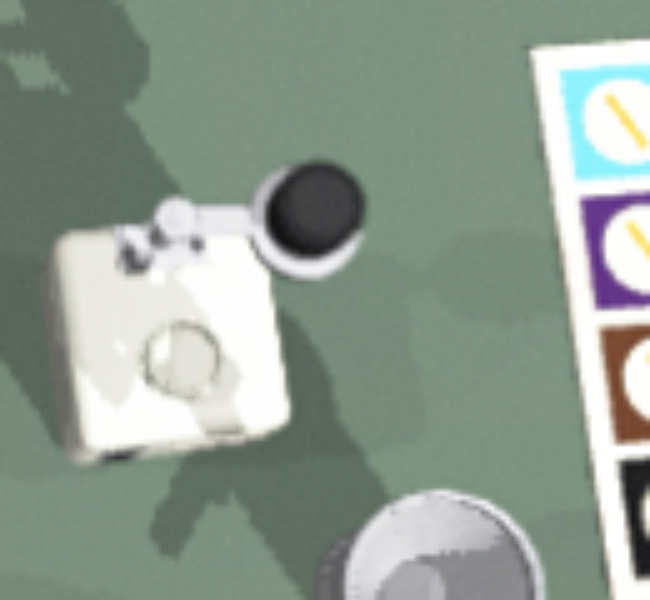

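Call:
{"name": "play_rows", "arguments": {
  "increments": [
    [0.015,0.002,0.015,0,0,0.119,80],
    [0.03,0.004,0.015,0,0,0.119,80],
    [0.035,0.005,0,0,0,0.119,80],
    [0.035,0.005,0,0,0,0.119,80],
    [0.035,0.005,0,0,0,0.119,80],
    [0.035,0.005,0,0,0,0.119,80],
    [0.035,0.005,0,0,0,0.119,80],
    [0.03,0.004,0,0,0,0.119,80]
  ]
}}

```text
t: 7.63
ee_pos: [0.6123, -0.2276, 0.2866]
eef_rot: [0.975, 0.224, -0.002, -0.001]
contact_force: [0.2, -0.7, 0.7]
grip_width: 0.0686
```

Call:
{"name": "play_rows", "arguments": {
  "increments": [
    [0,0,0,0,0,0.119,80],
    [0,0,0,0,0,0.119,80],
    [0,0,0,0,0,0.119,80],
    [0,0,0,0,0,0.119,80],
    [0,0,0,0,0,0.119,80],
    [0,0,0,0,0,0.119,80],
    [0,0,0,0,0,0.119,80],
    [0,0,0,0,0,0.119,80]
  ]
}}

```text
t: 8.3
ee_pos: [0.61, -0.2282, 0.2867]
eef_rot: [0.764, 0.645, -0.001, -0.002]
contact_force: [0.3, -2.0, -0.7]
grip_width: 0.0684
```

Call:
{"name": "play_rows", "arguments": {
  "increments": [
    [0,0,0,0,0,0.119,80],
    [0,0,0,0,0,0.119,80],
    [0,0,0,0,0,0.119,80],
    [0,0,0,0,0,0.119,80],
    [0,0,0,0,0,0.119,80],
    [0,0,0,0,0,0.119,80],
    [0,0,0,0,0,0.119,80],
    [0,0,0,0,0,0.119,80]
  ]
}}

```text
t: 8.97
ee_pos: [0.61, -0.2283, 0.2867]
eef_rot: [0.383, 0.924, 0.0, -0.002]
contact_force: [0.5, 0.2, 0.1]
grip_width: 0.0684
```

Call:
{"name": "play_rows", "arguments": {
  "increments": [
    [0,0,0,0,0,0.119,80],
    [0,0,0,0,0,0.119,80],
    [0,0,0,0,0,0.119,80],
    [0,0,0,0,0,0.119,80],
    [0,0,0,0,0,0.119,80],
    [0,0,0,0,0,0.119,80],
    [0,0,0,0,0,0,80],
    [0,0,0,0,0,0,80]
  ]
}}

```text
t: 9.63
ee_pos: [0.6103, -0.2284, 0.2874]
eef_rot: [0.041, 0.999, 0.001, -0.002]
contact_force: [0.0, -0.7, 0.3]
grip_width: 0.068
```

```bash
python3 -c "
from h import *
st();m,_=cap('wrist','w8');np.save('w8.npy',m,allow_pickle=True)
print(proj(m,[.614,-.228,.18]))"
```

```text
t 9.63 p [ 0.6103 -0.2284  0.2874] jaw 85.3 zax [-0.003  0.001 -1.   ] q [-0.42  0.39  1.27 -0.    1.48 -1.91] F [ 0.  -0.7  0.3] M [ 0.04 -0.01 -0.01] w 0.068
[252.95911405 200.93452381]
```

View pics/w8.png

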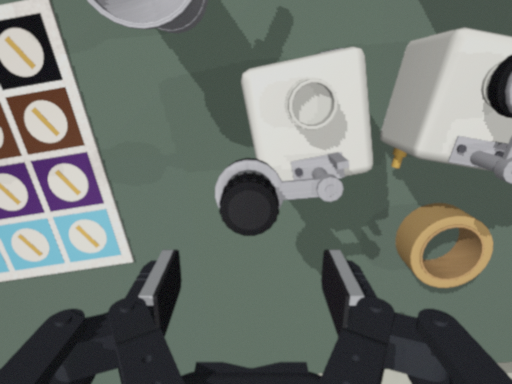

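```bash
python3 -c "
import cv2
im=cv2.imread('pics/w8.png');cv2.imwrite('pics/w8z.png',cv2.resize(im[70:240,205:355],None,fx=3.5,fy=3.5,interpolation=cv2.INTER_CUBIC))
"
```

```text
(no output)
```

View pics/w8z.png

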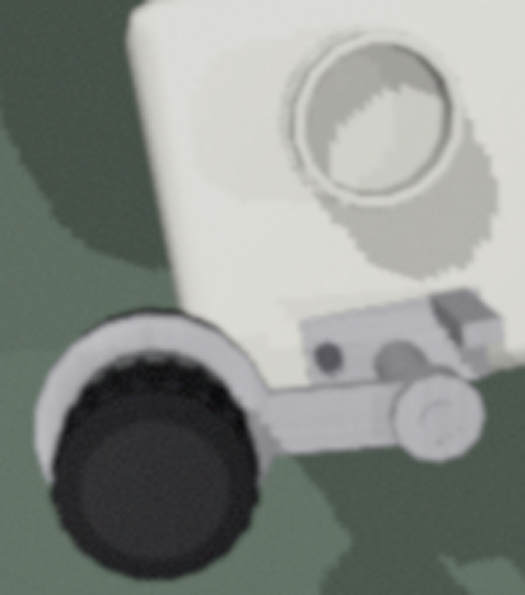

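```bash
python3 -c "
from h import *
from scipy.optimize import least_squares
m=np.load('w8.npy',allow_pickle=True).item()
P=lambda u,v:(205+u/3.5,70+v/3.5)
a=np.linspace(0,2*np.pi,181)
def fit(bb,z,r):
    t=np.array([*P(bb[0],bb[1]),*P(bb[2],bb[3])])
    def f(x):
        p=np.array([proj(m,[x[0]+r*np.cos(k),x[1]+r*np.sin(k),x[2]]) for k in a]); return np.r_[p.min(0),p.max(0)]-t
    r_=least_squares(f,[.6,-.2,z]);return r_.x.round(4),r_.fun.round(2)
print('neck',atz(m,*P(374,119),.13),fit((292,32,456,206),.13,.021))
for z in (.152,.16): print('piv',atz(m,*P(438,417),z))
print('knob',fit((52,392,260,580),.185,.0225), [atz(m,*P(155,487),z) for z in (.179,.185,.188)])
print('ring left/top', atz(m,*P(36,420),.152),atz(m,*P(155,312),.152))
"
```

```text
neck [ 0.5493 -0.1722  0.13  ] (array([ 0.5507, -0.1701,  0.1181]), array([-0.34,  0.32,  0.33, -0.33]))
piv [ 0.6192 -0.162   0.152 ]
piv [ 0.6164 -0.1639  0.16  ]
knob (array([ 0.6194, -0.2311,  0.184 ]), array([ 0.36, -0.38, -0.36,  0.4 ])) [array([ 0.621 , -0.2314,  0.179 ]), array([ 0.6186, -0.2312,  0.185 ]), array([ 0.6173, -0.2311,  0.188 ])]
ring left/top [ 0.6119 -0.2599  0.152 ] [ 0.5874 -0.2287  0.152 ]
```

Call:
{"name": "play_rows", "arguments": {
  "increments": [
    [0.0065,-0.002,-0.02,0,0,0,80],
    [0,0,-0.025,0,0,0,80],
    [0,0,-0.025,0,0,0,80],
    [0,0,-0.02,0,0,0,80],
    [0,0,-0.01,0,0,0,80],
    [0,0,0,0,0,0,80]
  ]
}}

```text
t: 10.18
ee_pos: [0.6157, -0.2298, 0.1859]
eef_rot: [0.04, 0.999, 0.001, -0.003]
contact_force: [-0.9, 1.2, -1.0]
grip_width: 0.0682
```

```bash
python3 -c "
from h import *
st();m,_=cap('wrist','w9');cap('scene','s9')"
```

```text
t 10.18 p [ 0.6157 -0.2298  0.1859] jaw 85.4 zax [-0.006  0.003 -1.   ] q [-0.42  0.47  1.4  -0.    1.27 -1.91] F [-0.9  1.2 -1. ] M [ 0.01  0.06 -0.08] w 0.0682
```

View pics/w9.png

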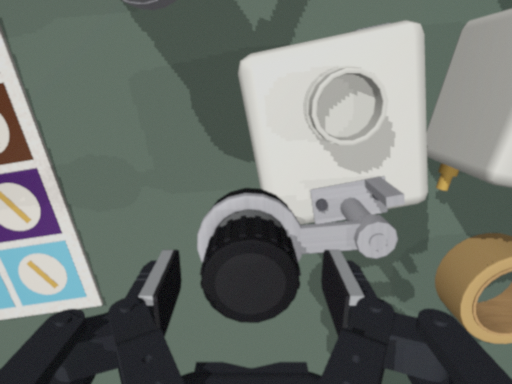

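Call:
{"name": "play_rows", "arguments": {
  "increments": [
    [0,0,-0.003,0,0,0,80],
    [0,0,0,0,0,0,30],
    [0,0,0,0,0,0,30],
    [0,0,0,0,0,0,30],
    [0,0,0,0,0,0,30],
    [0,0,0,0,0,0,30]
  ],
  "force": 60
}}

```text
t: 10.78
ee_pos: [0.6184, -0.2306, 0.188]
eef_rot: [0.039, 0.999, -0.0, 0.001]
contact_force: [-0.4, 2.0, 5.7]
grip_width: 0.0428
```

```bash
python3 -c "
from h import *
st()
P=np.array([.6178,-.1627]);r=.068
import math
s=manip.sense()['ee_pos'];print(np.hypot(*(s[:2]-P)),np.degrees(math.atan2(s[1]-P[1],s[0]-P[0])))
"
```

```text
t 10.78 p [ 0.6184 -0.2306  0.188 ] jaw 85.5 zax [ 0.003 -0.    -1.   ] q [-0.42  0.47  1.4   0.    1.27 -1.91] F [-0.4  2.   5.7] M [0.34 0.07 0.02] w 0.0428
0.0678994278272729 -89.47545463355641
```

```bash
python3 -c "
from h import *
a=np.radians(np.linspace(269.3,187.7,17));p=.068*np.c_[np.cos(a),np.sin(a)];print(np.diff(p,axis=0).round(4).tolist(), a[1]-a[0], p[-1]-p[0])
"
```

```text
[[-0.006, 0.0003], [-0.006, 0.0009], [-0.0059, 0.0014], [-0.0057, 0.0019], [-0.0055, 0.0024], [-0.0053, 0.0029], [-0.005, 0.0034], [-0.0047, 0.0038], [-0.0043, 0.0042], [-0.004, 0.0046], [-0.0035, 0.0049], [-0.0031, 0.0052], [-0.0026, 0.0055], [-0.0021, 0.0057], [-0.0016, 0.0058], [-0.0011, 0.006]] -0.0890117918517106 [-0.0665561   0.05888386]
```

Call:
{"name": "play_rows", "arguments": {
  "increments": [
    [-0.006,0.0003,0,0,0,-0.089,30],
    [-0.006,0.0009,0,0,0,-0.089,30],
    [-0.0059,0.0014,0,0,0,-0.089,30],
    [-0.0057,0.0019,0,0,0,-0.089,30],
    [-0.0055,0.0024,0,0,0,-0.089,30],
    [-0.0053,0.0029,0,0,0,-0.089,30],
    [-0.005,0.0034,0,0,0,-0.089,30],
    [-0.0047,0.0038,0,0,0,-0.089,30]
  ]
}}

```text
t: 11.45
ee_pos: [0.5745, -0.2152, 0.188]
eef_rot: [0.387, 0.922, -0.001, 0.002]
contact_force: [0.1, -2.8, 4.4]
grip_width: 0.0427
```

```bash
python3 -c "
from h import *
st();m,_=cap('wrist','w10')
P=np.array([.6178,-.1627])
s=manip.sense()['ee_pos'];print(np.hypot(*(s[:2]-P)),np.degrees(np.arctan2(s[1]-P[1],s[0]-P[0])))
"
```

```text
t 11.45 p [ 0.5745 -0.2152  0.188 ] jaw 44.4 zax [ 0.003 -0.004 -1.   ] q [-0.43  0.41  1.51 -0.    1.22 -1.2 ] F [ 0.1 -2.8  4.4] M [-0.36  0.11 -0.05] w 0.0427
0.06809076387815964 -130.70453514715578
```

View pics/w10.png

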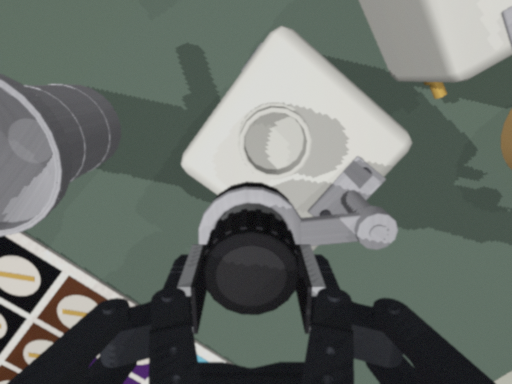

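Swing works; forces are small. The arm is about half way home.

Call:
{"name": "play_rows", "arguments": {
  "increments": [
    [-0.0043,0.0042,0,0,0,-0.089,30],
    [-0.004,0.0046,0,0,0,-0.089,30],
    [-0.0035,0.0049,0,0,0,-0.089,30],
    [-0.0031,0.0052,0,0,0,-0.089,30],
    [-0.0026,0.0055,0,0,0,-0.089,30],
    [-0.0021,0.0057,0,0,0,-0.089,30],
    [-0.0016,0.0058,0,0,0,-0.089,30],
    [-0.0011,0.006,0,0,0,-0.089,30]
  ]
}}

```text
t: 12.17
ee_pos: [0.5505, -0.1735, 0.1879]
eef_rot: [0.684, 0.729, -0.002, 0.001]
contact_force: [-5.3, -4.2, 8.0]
grip_width: 0.0426
```

```bash
python3 -c "
from h import *
st();m,_=cap('wrist','w11');cap('scene','s11')
P=np.array([.6178,-.1627])
s=manip.sense()['ee_pos'];print(np.hypot(*(s[:2]-P)),np.degrees(np.arctan2(s[1]-P[1],s[0]-P[0])))
"
```

```text
t 12.17 p [ 0.5505 -0.1735  0.1879] jaw 3.7 zax [-0.    -0.004 -1.   ] q [-0.38  0.36  1.59 -0.    1.19 -0.44] F [-5.3 -4.2  8. ] M [-0.63  0.84 -0.1 ] w 0.0426
0.06823796820714569 -171.90259717856316
```

View pics/w11.png

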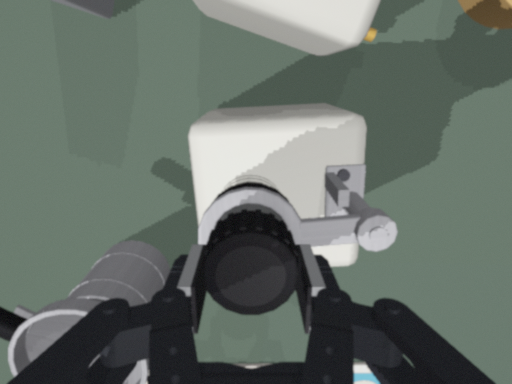

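Call:
{"name": "play_rows", "arguments": {
  "increments": [
    [0,0.001,0,0,0,-0.06,30],
    [0,0,-0.0004,0,0,-0.118,30],
    [0,0,-0.0004,0,0,-0.118,30],
    [0,0,-0.0004,0,0,-0.118,30],
    [0,0,-0.0004,0,0,-0.118,30],
    [0,0,-0.0004,0,0,-0.118,30],
    [0,0,-0.0004,0,0,-0.118,30],
    [0,0,-0.0004,0,0,-0.118,30]
  ]
}}

```text
t: 12.93
ee_pos: [0.5498, -0.171, 0.185]
eef_rot: [0.931, 0.365, -0.001, -0.0]
contact_force: [-5.4, 0.1, 11.1]
grip_width: 0.043
```

```bash
python3 -c "
from h import *
st();m,_=cap('wrist','w12')
"
```

```text
t 12.93 p [ 0.5498 -0.171   0.185 ] jaw -47.1 zax [-0.002 -0.001 -1.   ] q [-0.37  0.36  1.59 -0.    1.19  0.45] F [-5.4  0.1 11.1] M [0.1  1.   0.12] w 0.043
```

View pics/w12.png

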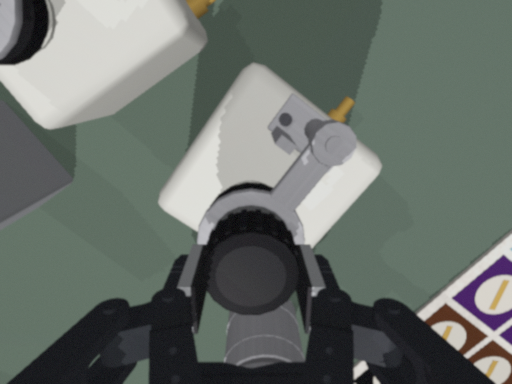

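Call:
{"name": "play_rows", "arguments": {
  "increments": [
    [0,0,-0.0004,0,0,-0.118,30],
    [0,0,-0.0004,0,0,-0.118,30],
    [0,0,-0.0004,0,0,-0.118,30],
    [0,0,-0.0004,0,0,-0.118,30],
    [0,0,-0.0004,0,0,-0.118,30],
    [0,0,-0.0004,0,0,-0.118,30],
    [0,0,-0.0004,0,0,-0.118,30],
    [0,0,-0.0004,0,0,-0.118,30]
  ]
}}

```text
t: 13.65
ee_pos: [0.5497, -0.1708, 0.1818]
eef_rot: [0.995, -0.098, -0.001, 0.0]
contact_force: [-6.0, 0.1, 11.3]
grip_width: 0.0427
```

Call:
{"name": "play_rows", "arguments": {
  "increments": [
    [0,0,-0.0004,0,0,-0.118,30],
    [0,0,-0.0004,0,0,-0.118,30],
    [0,0,-0.0004,0,0,-0.118,30],
    [0,0,-0.0004,0,0,-0.118,30],
    [0,0,-0.0004,0,0,-0.118,30]
  ]
}}

```text
t: 14.07
ee_pos: [0.5499, -0.1707, 0.1799]
eef_rot: [0.924, -0.383, -0.001, 0.0]
contact_force: [-6.3, 1.6, 11.0]
grip_width: 0.043
```

```bash
python3 -c "
from h import *
st()
"
```

```text
t 14.07 p [ 0.5499 -0.1707  0.1799] jaw -135.0 zax [-0.002 -0.    -1.   ] q [-0.37  0.37  1.6  -0.    1.18  1.98] F [-6.3  1.6 11. ] M [0.3  0.92 0.06] w 0.043
```

Call:
{"name": "play_rows", "arguments": {
  "increments": [
    [0,0,-0.0004,0,0,-0.09,30],
    [0,0,-0.0003,0,0,-0.08,30],
    [0,0,-0.0002,0,0,-0.07,30],
    [0,0,0,0,0,0,30]
  ]
}}

```text
t: 14.4
ee_pos: [0.5505, -0.1715, 0.1792]
eef_rot: [0.872, -0.489, 0.0, 0.001]
contact_force: [-4.6, -1.4, 10.8]
grip_width: 0.0428
```

```bash
python3 -c "
from h import *
st()
"
```

```text
t 14.4 p [ 0.5505 -0.1715  0.1792] jaw -148.6 zax [-0.    -0.002 -1.   ] q [-0.37  0.37  1.6  -0.    1.17  2.22] F [-4.6 -1.4 10.8] M [-0.5   0.93 -0.15] w 0.0428
```

Call:
{"name": "play_rows", "arguments": {
  "increments": [
    [0,0,-0.0002,0,0,-0.08,30],
    [0,0,0,0,0,-0.08,30],
    [0,0,0,0,0,0,30]
  ]
}}

```text
t: 14.65
ee_pos: [0.5514, -0.1736, 0.1793]
eef_rot: [0.831, -0.557, 0.002, 0.002]
contact_force: [-2.9, -5.5, 9.0]
grip_width: 0.0426
```

```bash
python3 -c "
from h import *
st()
"
```

```text
t 14.65 p [ 0.5514 -0.1736  0.1793] jaw -157.7 zax [ 0.001 -0.006 -1.   ] q [-0.37  0.37  1.6  -0.01  1.17  2.38] F [-2.9 -5.5  9. ] M [-1.16  0.81  0.4 ] w 0.0426
```

Call:
{"name": "play_rows", "arguments": {
  "increments": [
    [0,0,0,0,0,-0.06,30],
    [0,0,0,0,0,0,30]
  ]
}}

```text
t: 14.82
ee_pos: [0.5516, -0.1748, 0.1793]
eef_rot: [0.814, -0.582, 0.003, 0.003]
contact_force: [-3.4, -8.7, 8.1]
grip_width: 0.0429
```

```bash
python3 -c "
from h import *
st();cap('wrist','w13')
"
```

```text
t 14.82 p [ 0.5516 -0.1748  0.1793] jaw -161.1 zax [ 0.002 -0.008 -1.   ] q [-0.38  0.37  1.6  -0.01  1.17  2.44] F [-3.4 -8.7  8.1] M [-1.7   0.81 -0.12] w 0.0429
```

View pics/w13.png

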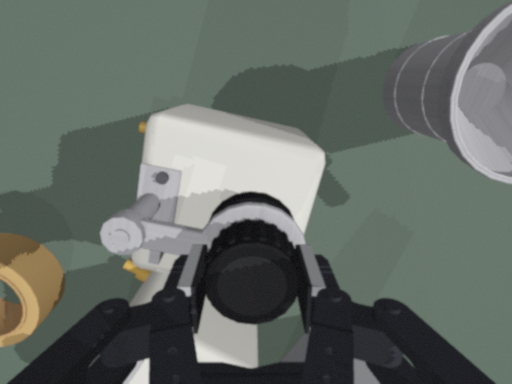

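Call:
{"name": "play_rows", "arguments": {
  "increments": [
    [0,0,0,0,0,0,80],
    [0,0,0,0,0,0,80],
    [0,0,0,0,0,0,80],
    [0,0,0,0,0,0,80],
    [0,0,0.03,0,0,0,80],
    [0,0,0.035,0,0,0,80],
    [0,0,0.03,0,0,0,80],
    [0,0,0,0,0,0,80]
  ]
}}

```text
t: 15.53
ee_pos: [0.5549, -0.1717, 0.2787]
eef_rot: [0.814, -0.581, 0.006, -0.002]
contact_force: [0.7, -0.0, -0.3]
grip_width: 0.0684
```

```bash
python3 -c "
from h import *
st();m,_=cap('wrist','w14');np.save('w14.npy',m,allow_pickle=True)
_,s=cap('scene','s14');_,t=cap('top','t14')
cv2.imwrite('pics/s14z.png',cv2.resize(s[140:250,130:350],None,fx=3.6,fy=3.6,interpolation=cv2.INTER_CUBIC)[:,:,::-1])
"
```

```text
t 15.53 p [ 0.5549 -0.1717  0.2787] jaw -161.1 zax [ 0.011 -0.004 -1.   ] q [-0.37  0.29  1.46  0.    1.39  2.44] F [ 0.7 -0.  -0.3] M [-0.08 -0.05  0.06] w 0.0684
```

View pics/w14.png

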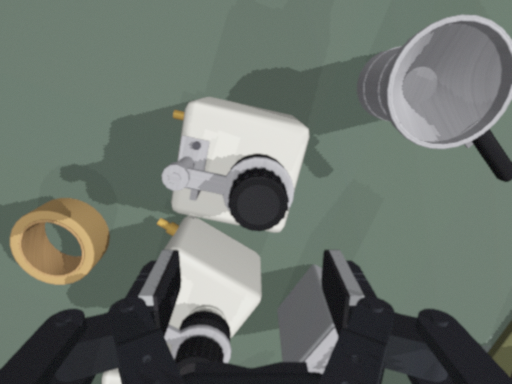

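View pics/s14z.png

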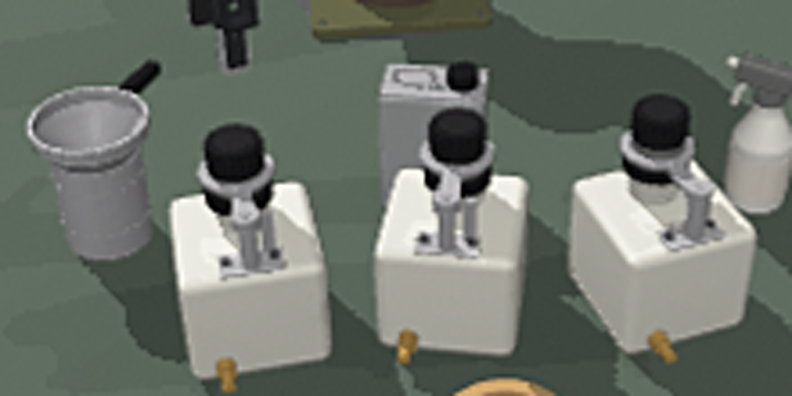

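```bash
python3 -c "
import cv2
im=cv2.imread('pics/w14.png');cv2.imwrite('pics/w14z.png',cv2.resize(im[85:245,150:320],None,fx=3.75,fy=3.75,interpolation=cv2.INTER_CUBIC))
"
```

```text
(no output)
```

View pics/w14z.png

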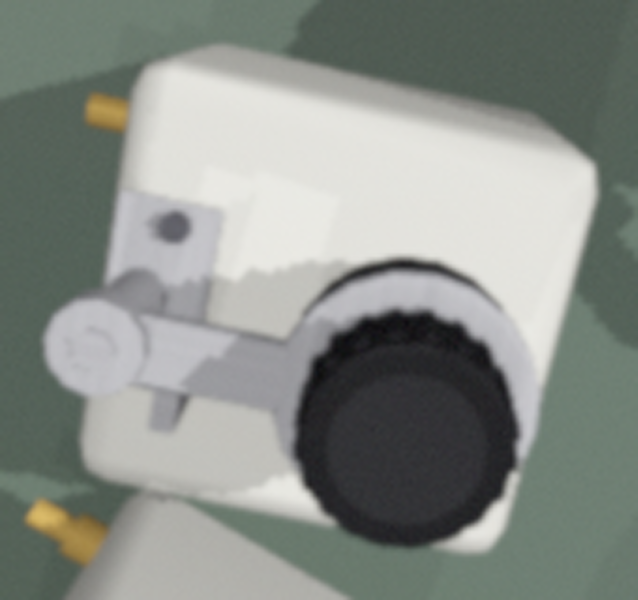

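```bash
python3 -c "
from h import *
m=np.load('w14.npy',allow_pickle=True).item()
P=lambda u,v:(150+u/3.75,85+v/3.75)
def d(a,b,z):
    p,q=atz(m,*P(*a),z),atz(m,*P(*b),z); return p,q,np.degrees(np.arctan2(*(q-p)[1::-1])).round(2)
print('arm up',d((150,317),(290,347),.152)); print('arm lo',d((150,388),(280,410),.152))
print('tank top',d((190,72),(550,157),.105)); print('tank bot',d((130,482),(470,548),.105)); print('front',d((594,200),(510,510),.105)); 
print('ring R', atz(m,*P(540,400),.152), 'knob',[atz(m,*P(407,440),z) for z in (.179,.182)], 'piv',[atz(m,*P(94,346),z) for z in(.152,.16)])
t=cv2.imread('pics/t14.png');cv2.imwrite('pics/t14z.png',cv2.resize(t[130:280,280:410],(650,750),interpolation=cv2.INTER_CUBIC)[:600])
"
```

```text
arm up (array([ 0.6082, -0.1721,  0.152 ]), array([ 0.5775, -0.1756,  0.152 ]), np.float64(-173.5))
arm lo (array([ 0.6039, -0.1565,  0.152 ]), array([ 0.5752, -0.161 ,  0.152 ]), np.float64(-171.09))
tank top (array([ 0.6203, -0.219 ,  0.105 ]), array([ 0.5312, -0.2283,  0.105 ]), np.float64(-174.04))
tank bot (array([ 0.6061, -0.1113,  0.105 ]), array([ 0.5131, -0.1229,  0.105 ]), np.float64(-172.89))
front (array([ 0.5171, -0.222 ,  0.105 ]), array([ 0.5069, -0.1371,  0.105 ]), np.float64(96.85))
ring R [ 0.5217 -0.182   0.152 ] knob [array([ 0.55 , -0.173,  0.179]), array([ 0.5504, -0.174 ,  0.182 ])] piv [array([ 0.618 , -0.1618,  0.152 ]), array([ 0.6169, -0.1647,  0.16  ])]
```

View pics/t14z.png

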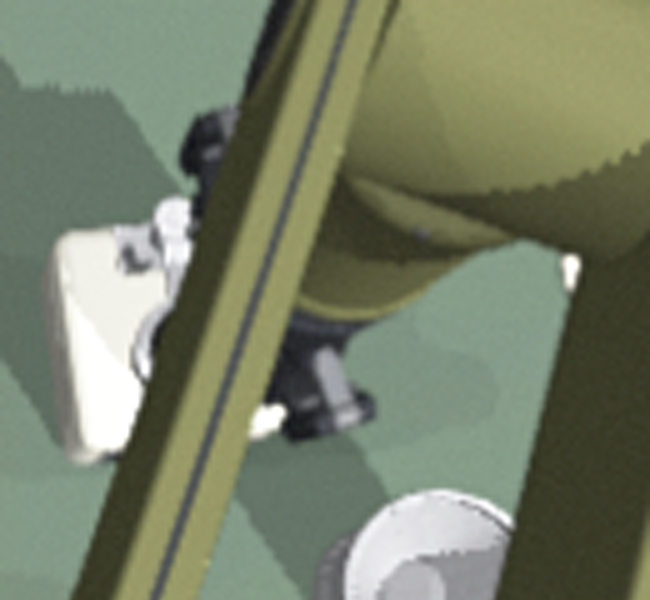

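Call:
{"name": "play_rows", "arguments": {
  "increments": [
    [0,0.015,0.005,0,0,0.117,80],
    [0,0.028,0.005,0,0,0.117,80],
    [0,0.03,0,0,0,0.117,80],
    [0,0.03,0,0,0,0.117,80],
    [0,0.03,0,0,0,0.117,80],
    [0,0.03,0,0,0,0.117,80],
    [0,0.03,0,0,0,0.117,80],
    [0,0.03,0,0,0,0.117,80]
  ]
}}

```text
t: 16.35
ee_pos: [0.5497, 0.0538, 0.2799]
eef_rot: [0.989, -0.149, -0.002, 0.0]
contact_force: [0.1, -0.4, 1.3]
grip_width: 0.0681
```

Call:
{"name": "play_rows", "arguments": {
  "increments": [
    [0,0.03,0,0,0,0.117,80],
    [0,0.03,0,0,0,0.117,80],
    [0,0.03,0,0,0,0.117,80],
    [0,0.022,0,0,0,0.117,80],
    [0,0,0,0,0,0.117,80],
    [0,0,0,0,0,0.117,80],
    [0,0,0,0,0,0.117,80],
    [0,0,0,0,0,0.117,80]
  ]
}}

```text
t: 17.02
ee_pos: [0.5498, 0.1645, 0.2796]
eef_rot: [0.95, 0.313, -0.002, -0.0]
contact_force: [0.4, 0.4, -0.2]
grip_width: 0.0684
```

Call:
{"name": "play_rows", "arguments": {
  "increments": [
    [0,0,0,0,0,0.117,80],
    [0,0,0,0,0,0.117,80],
    [0,0,0,0,0,0.117,80],
    [0,0,0,0,0,0.117,80],
    [0,0,0,0,0,0.117,80],
    [0,0,0,0,0,0.117,80],
    [0,0,0,0,0,0.117,80],
    [0,0,0,0,0,0.117,80]
  ]
}}

```text
t: 17.68
ee_pos: [0.5499, 0.1641, 0.2796]
eef_rot: [0.706, 0.708, -0.002, -0.001]
contact_force: [0.1, -0.3, 0.4]
grip_width: 0.0684
```

Call:
{"name": "play_rows", "arguments": {
  "increments": [
    [0,0,0,0,0,0.117,80],
    [0,0,0,0,0,0.117,80],
    [0,0,0,0,0,0.117,80],
    [0,0,0,0,0,0.117,80],
    [0,0,0,0,0,0.117,80],
    [0,0,0,0,0,0.117,80],
    [0,0,0,0,0,0,80],
    [0,0,0,0,0,0,80]
  ]
}}

```text
t: 18.35
ee_pos: [0.5503, 0.1641, 0.2803]
eef_rot: [0.424, 0.906, -0.001, -0.001]
contact_force: [-0.8, -0.2, -0.6]
grip_width: 0.0687
```

```bash
python3 -c "
from h import *
st();m,w=cap('wrist','w15');np.save('w15.npy',m,allow_pickle=True)
_,t=cap('top','t15')
cv2.imwrite('pics/t15z.png',cv2.resize(t[130:280,280:410],(650,750),interpolation=cv2.INTER_CUBIC)[:600,:,::-1])
"
```

```text
t 18.35 p [0.5503 0.1641 0.2803] jaw 39.8 zax [-0.004 -0.001 -1.   ] q [ 0.22  0.29  1.46  0.    1.4  -0.48] F [-0.8 -0.2 -0.6] M [0.03 0.01 0.01] w 0.0687
```

View pics/w15.png

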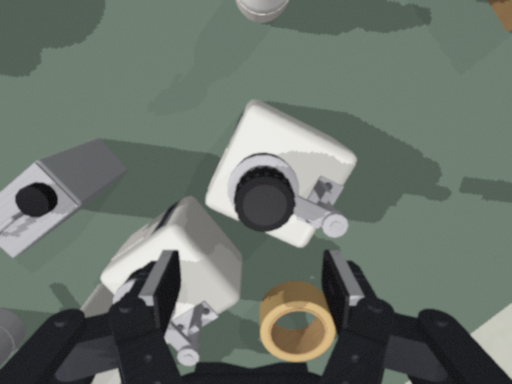

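View pics/t15z.png

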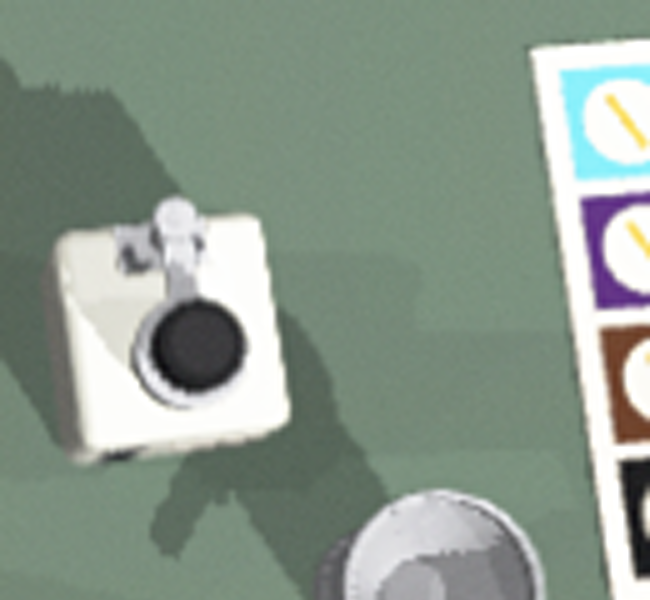

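```bash
python3 -c "
from h import *
m=np.load('w15.npy',allow_pickle=True).item();t=manip.camera_model('top')
print('A knob',atz(t,280+199/5,130+346/5,.179),'neck',atz(t,316.4,202.2,.13),'ring',atz(t,280+189/5,130+352/5,.152),'piv',atz(t,280+177/5,130+216/5,.156))
im=cv2.imread('pics/w15.png');cv2.imwrite('pics/w15z.png',cv2.resize(im[90:250,200:360],None,fx=3.7,fy=3.7,interpolation=cv2.INTER_CUBIC))
"
```

```text
A knob [ 0.5463 -0.1677  0.179 ] neck [ 0.5458 -0.1673  0.13  ] ring [ 0.5473 -0.1673  0.152 ] piv [ 0.6172 -0.1626  0.156 ]
```

View pics/w15z.png

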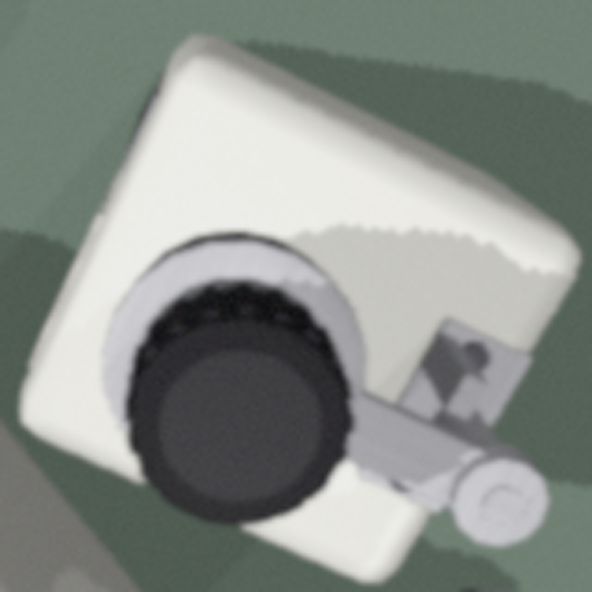

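```bash
python3 -c "
from h import *
m=np.load('w15.npy',allow_pickle=True).item()
P=lambda u,v:(200+u/3.7,90+v/3.7)
for z in (.179,.183,.188): print(atz(m,*P(240,422),z), np.linalg.norm(atz(m,*P(128,418),z)-atz(m,*P(352,418),z)))
print('ring',atz(m,*P(103,360),.152),atz(m,*P(235,234),.152),atz(m,*P(365,350),.152),'piv',atz(m,*P(500,502),.156))
"
```

```text
[0.5607 0.1666 0.179 ] 0.04558113644919357
[0.5595 0.1677 0.183 ] 0.044800111607003916
[0.5581 0.1691 0.188 ] 0.04387824062106414
ring [0.535 0.151 0.152] [0.539  0.1917 0.152 ] [0.5785 0.1903 0.152 ] piv [0.6258 0.1837 0.156 ]
```

Call:
{"name": "play_rows", "arguments": {
  "increments": [
    [0.0085,0.004,-0.02,0,0,0,80],
    [0,0,-0.025,0,0,0,80],
    [0,0,-0.025,0,0,0,80],
    [0,0,-0.018,0,0,0,80],
    [0,0,-0.008,0,0,0,80],
    [0,0,0,0,0,0,80]
  ]
}}

```text
t: 18.95
ee_pos: [0.5581, 0.1679, 0.1838]
eef_rot: [0.423, 0.906, -0.002, -0.002]
contact_force: [-0.4, -0.5, -0.5]
grip_width: 0.0685
```

```bash
python3 -c "
from h import *
st();m,w=cap('wrist','w16');_,s=cap('scene','s16');cv2.imwrite('pics/s16z.png',cv2.resize(s[140:250,230:370],None,fx=5,fy=5,interpolation=cv2.INTER_CUBIC)[:,:,::-1])
"
```

```text
t 18.95 p [0.5581 0.1679 0.1838] jaw 39.9 zax [-0.005 -0.001 -1.   ] q [ 0.22  0.37  1.58  0.    1.2  -0.48] F [-0.4 -0.5 -0.5] M [ 0.   -0.02  0.02] w 0.0685
```

View pics/w16.png

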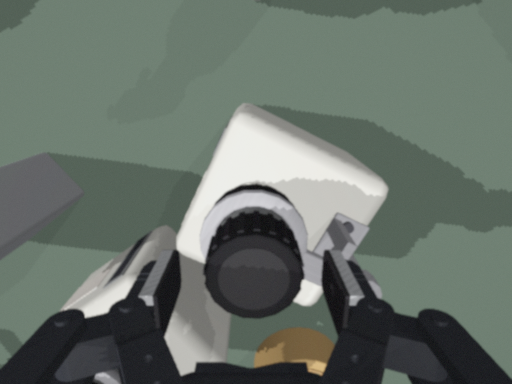

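View pics/s16z.png

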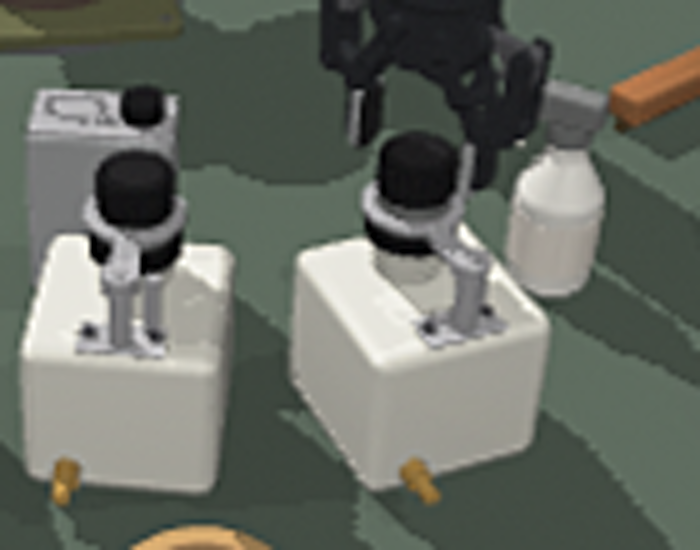

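Call:
{"name": "play_rows", "arguments": {
  "increments": [
    [0,0,0,0,0,0,30],
    [0,0,0,0,0,0,30],
    [0,0,0,0,0,0,30],
    [0,0,0,0,0,0,30],
    [0,0,-0.0004,0,0,-0.06,30],
    [0,0,-0.0004,0,0,-0.118,30],
    [0,0,-0.0004,0,0,-0.118,30],
    [0,0,-0.0004,0,0,-0.118,30]
  ],
  "force": 60
}}

```text
t: 19.72
ee_pos: [0.5595, 0.1674, 0.187]
eef_rot: [0.602, 0.798, -0.0, 0.001]
contact_force: [-4.0, -4.2, 8.3]
grip_width: 0.0425
```

```bash
python3 -c "
from h import *
st()"
```

```text
t 19.72 p [0.5595 0.1674 0.187 ] jaw 15.9 zax [ 0.001 -0.001 -1.   ] q [ 0.22  0.37  1.57 -0.    1.2  -0.06] F [-4.  -4.2  8.3] M [-0.47  0.64  0.11] w 0.0425
```

Call:
{"name": "play_rows", "arguments": {
  "increments": [
    [0,0,-0.0004,0,0,-0.118,30],
    [0,0,-0.0004,0,0,-0.118,30],
    [0,0,-0.0004,0,0,-0.118,30],
    [0,0,-0.0004,0,0,-0.118,30]
  ]
}}

```text
t: 20.05
ee_pos: [0.5588, 0.1674, 0.1854]
eef_rot: [0.772, 0.635, -0.0, 0.0]
contact_force: [-6.4, -3.2, 9.3]
grip_width: 0.0426
```

```bash
python3 -c "
from h import *
st()"
```

```text
t 20.05 p [0.5588 0.1674 0.1854] jaw -11.1 zax [-0.    -0.001 -1.   ] q [ 0.22  0.37  1.58 -0.    1.19  0.41] F [-6.4 -3.2  9.3] M [-0.5   0.87  0.1 ] w 0.0426
```

Turning freely; about 0.89 rad so far. Continue.

Call:
{"name": "play_rows", "arguments": {
  "increments": [
    [0,0,-0.0004,0,0,-0.118,30],
    [0,0,-0.0004,0,0,-0.118,30],
    [0,0,-0.0004,0,0,-0.118,30],
    [0,0,-0.0004,0,0,-0.118,30]
  ]
}}

```text
t: 20.38
ee_pos: [0.5582, 0.1676, 0.1838]
eef_rot: [0.899, 0.437, -0.001, 0.0]
contact_force: [-7.2, -2.4, 10.0]
grip_width: 0.0429
```

Call:
{"name": "play_rows", "arguments": {
  "increments": [
    [0,0,-0.0004,0,0,-0.118,30],
    [0,0,-0.0004,0,0,-0.118,30]
  ]
}}

```text
t: 20.55
ee_pos: [0.5579, 0.1678, 0.1829]
eef_rot: [0.945, 0.328, -0.001, -0.0]
contact_force: [-7.1, -1.7, 11.3]
grip_width: 0.0424
```

```bash
python3 -c "
from h import *
st();m,w=cap('wrist','w17')"
```

```text
t 20.55 p [0.5579 0.1678 0.1829] jaw -51.7 zax [-0.002 -0.001 -1.   ] q [ 0.22  0.37  1.58 -0.    1.19  1.12] F [-7.1 -1.7 11.3] M [-0.37  1.13  0.06] w 0.0424
```

View pics/w17.png

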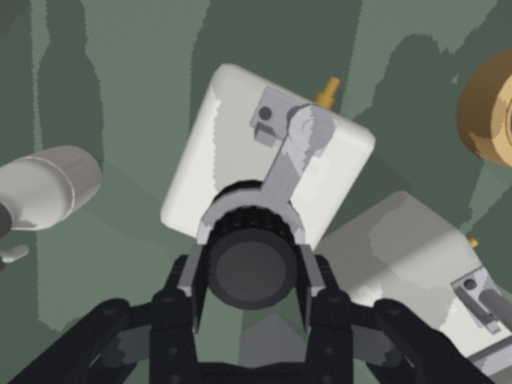

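Call:
{"name": "play_rows", "arguments": {
  "increments": [
    [0,0,-0.0004,0,0,-0.118,30],
    [0,0,-0.0004,0,0,-0.118,30],
    [0,0,0,0,0,0,30]
  ]
}}

```text
t: 20.85
ee_pos: [0.5578, 0.1679, 0.1821]
eef_rot: [0.977, 0.215, -0.001, 0.0]
contact_force: [-7.1, -0.7, 10.9]
grip_width: 0.0425
```

Call:
{"name": "play_rows", "arguments": {
  "increments": [
    [0,0,-0.0004,0,0,-0.118,30],
    [0,0,-0.0004,0,0,-0.118,30],
    [0,0,0,0,0,0,30]
  ]
}}

```text
t: 21.1
ee_pos: [0.5605, 0.1687, 0.1819]
eef_rot: [0.995, 0.099, 0.002, -0.0]
contact_force: [-2.6, 0.3, 8.5]
grip_width: 0.0427
```

```bash
python3 -c "
from h import *
st()"
```

```text
t 21.1 p [0.5605 0.1687 0.1819] jaw -78.7 zax [ 0.004  0.001 -1.   ] q [0.22 0.38 1.58 0.   1.18 1.59] F [-2.6  0.3  8.5] M [-0.1   0.22 -0.13] w 0.0427
```

Call:
{"name": "play_rows", "arguments": {
  "increments": [
    [0,0,0,0,0,-0.1,30],
    [0,0,0,0,0,0,30]
  ]
}}

```text
t: 21.27
ee_pos: [0.5618, 0.1688, 0.1818]
eef_rot: [0.999, 0.05, 0.003, -0.0]
contact_force: [-0.5, -0.4, 7.9]
grip_width: 0.0423
```

```bash
python3 -c "
from h import *
st();m,w=cap('wrist','w18')"
```

```text
t 21.27 p [0.5618 0.1688 0.1818] jaw -84.3 zax [ 0.006  0.001 -1.   ] q [ 0.22  0.38  1.58 -0.    1.18  1.69] F [-0.5 -0.4  7.9] M [-0.05 -0.17 -0.1 ] w 0.0423
```

View pics/w18.png

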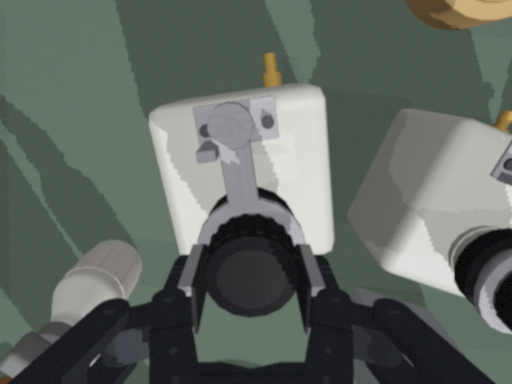

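Call:
{"name": "play_rows", "arguments": {
  "increments": [
    [0,0,0,0,0,0,60],
    [0,0,0,0,0,0,60],
    [0,0,0,0,0,0,60],
    [0,0,0,0,0,0,60]
  ]
}}

```text
t: 21.65
ee_pos: [0.5596, 0.1682, 0.1789]
eef_rot: [0.999, 0.052, -0.0, 0.0]
contact_force: [-1.0, 0.2, -0.0]
grip_width: 0.0516
```

```bash
python3 -c "
from h import *
st();m,w=cap('wrist','w19')"
```

```text
t 21.65 p [0.5596 0.1682 0.1789] jaw -84.1 zax [-0.001 -0.    -1.   ] q [ 0.22  0.38  1.58 -0.    1.18  1.69] F [-1.   0.2 -0. ] M [-0.04  0.04 -0.03] w 0.0516
```

Call:
{"name": "play_rows", "arguments": {
  "increments": [
    [0,0,0,0,0,0,30],
    [0,0,0,0,0,0,30],
    [0,0,0,0,0,0,30],
    [0,0,0,0,0,0,30]
  ],
  "force": 70
}}

```text
t: 22.03
ee_pos: [0.5596, 0.1685, 0.1793]
eef_rot: [0.999, 0.051, -0.0, -0.0]
contact_force: [-3.1, 0.8, 5.1]
grip_width: 0.0428
```

```bash
python3 -c "
from h import *
st()"
```

```text
t 22.03 p [0.5596 0.1685 0.1793] jaw -84.1 zax [-0.     0.001 -1.   ] q [0.22 0.38 1.58 0.   1.18 1.69] F [-3.1  0.8  5.1] M [ 0.36  0.34 -0.01] w 0.0428
```

Call:
{"name": "play_rows", "arguments": {
  "increments": [
    [0,0,0,0,0,-0.1,30],
    [0,0,0,0,0,-0.1,30],
    [0,0,0,0,0,0,30]
  ]
}}

```text
t: 22.28
ee_pos: [0.5604, 0.1685, 0.1794]
eef_rot: [0.999, -0.049, 0.001, -0.0]
contact_force: [1.6, -0.5, 3.7]
grip_width: 0.0423
```

```bash
python3 -c "
from h import *
st()"
```

```text
t 22.28 p [0.5604 0.1685 0.1794] jaw -95.7 zax [ 0.002  0.    -1.   ] q [ 0.22  0.38  1.58 -0.    1.18  1.89] F [ 1.6 -0.5  3.7] M [ 0.05  0.04 -0.14] w 0.0423
```

View pics/w19.png

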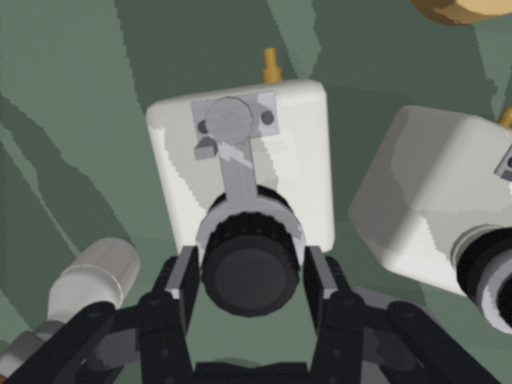

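Call:
{"name": "play_rows", "arguments": {
  "increments": [
    [0,0,0,0,0,0,80],
    [0,0,0,0,0,0,80],
    [0,0,0,0,0,0,80],
    [0,0,0,0,0,0,80],
    [0,0,0.03,0,0,0,80],
    [0,0,0.035,0,0,0,80],
    [0,0,0.03,0,0,0,80],
    [0,0,0,0,0,0,80]
  ]
}}

```text
t: 22.95
ee_pos: [0.5634, 0.169, 0.2807]
eef_rot: [0.999, -0.048, 0.006, -0.002]
contact_force: [1.2, -0.2, 0.3]
grip_width: 0.0686
```

```bash
python3 -c "
from h import *
st();m,w=cap('wrist','w20');np.save('w20.npy',m,allow_pickle=True)
_,s=cap('scene','s20')
cv2.imwrite('pics/s20z.png',np.vstack([cv2.resize(s[160:225,170:290],(792,429),interpolation=cv2.INTER_CUBIC)])[:,:,::-1])
cv2.imwrite('pics/s20y.png',np.vstack([cv2.resize(s[155:220,230:350],(792,429),interpolation=cv2.INTER_CUBIC)])[:,:,::-1])
"
```

```text
t 22.95 p [0.5634 0.169  0.2807] jaw -95.5 zax [ 0.012  0.003 -1.   ] q [ 0.22  0.3   1.44 -0.    1.4   1.89] F [ 1.2 -0.2  0.3] M [ 0.02 -0.03 -0.  ] w 0.0686
```

View pics/s20z.png

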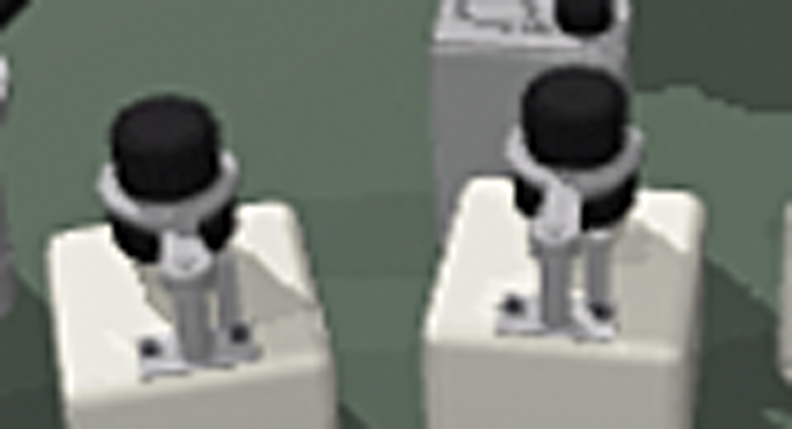

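View pics/s20y.png

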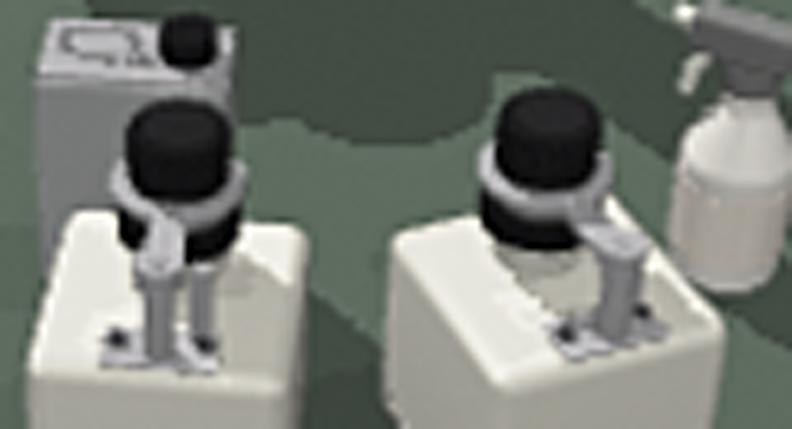

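View pics/w20.png

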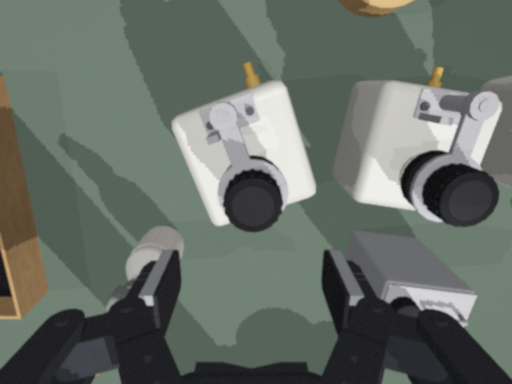

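```bash
python3 -c "
from h import *
m=np.load('w20.npy',allow_pickle=True).item();t=manip.camera_model('top')
print(atz(m,467,195,.179),atz(m,253.5,203,.179),atz(m,485,104,.156))
_,T=cap('top','t20')
cv2.imwrite('pics/t20z.png',cv2.resize(T[150:240,150:280],(780,540),interpolation=cv2.INTER_CUBIC)[:,:,::-1])
"
```

```text
[0.5523 0.0075 0.179 ] [0.5611 0.1666 0.179 ] [ 0.6149 -0.0129  0.156 ]
```

View pics/t20z.png

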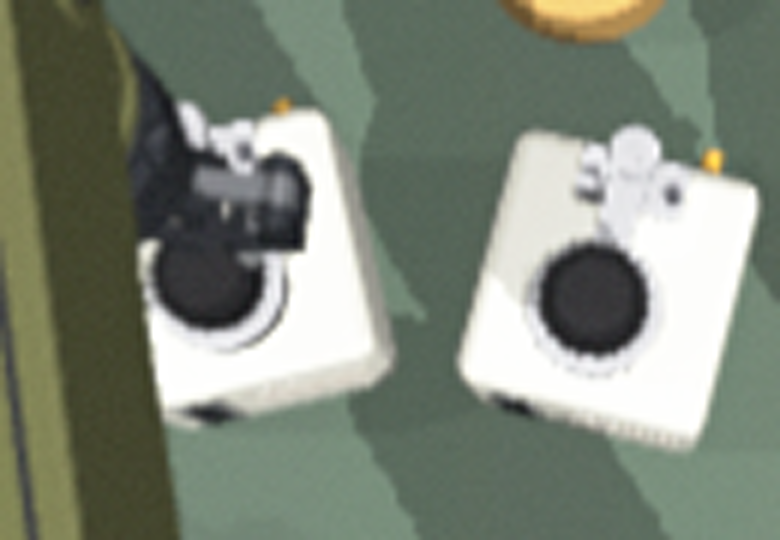

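Call:
{"name": "play_rows", "arguments": {
  "increments": [
    [-0.002,-0.02,0,0,0,0,80],
    [-0.0025,-0.037,0,0,0,0,80],
    [-0.0025,-0.037,0,0,0,0,80],
    [-0.0025,-0.037,0,0,0,0,80],
    [-0.001,-0.03,0,0,0,0,80],
    [0,0,-0.025,0,0,0,80],
    [0,0,-0.025,0,0,0,80],
    [0,0,0,0,0,0,80]
  ]
}}

```text
t: 23.77
ee_pos: [0.5445, 0.0065, 0.2178]
eef_rot: [0.999, -0.049, -0.006, -0.0]
contact_force: [-1.4, -0.3, -0.7]
grip_width: 0.0685
```

```bash
python3 -c "
from h import *
st();m,w=cap('wrist','w21');print(proj(m,[.550,.0085,.179]))"
```

```text
t 23.77 p [0.5445 0.0065 0.2178] jaw -95.7 zax [-0.013  0.001 -1.   ] q [-0.07  0.3   1.6   0.    1.25  1.6 ] F [-1.4 -0.3 -0.7] M [-0.03  0.05  0.05] w 0.0685
[244.64588227 228.49268869]
```

View pics/w21.png

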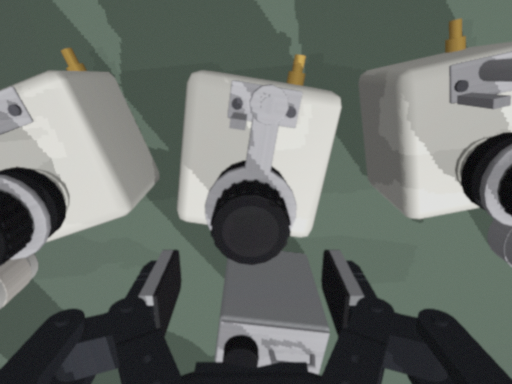

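Call:
{"name": "play_rows", "arguments": {
  "increments": [
    [0.002,0,-0.02,0,0,0,80],
    [0,0,-0.012,0,0,0,80],
    [0,0,-0.003,0,0,0,80],
    [0,0,0,0,0,0,30],
    [0,0,0,0,0,0,30],
    [0,0,0,0,0,0,30],
    [0,0,0,0,0,0,30],
    [0,0,0,0,0,0,30]
  ],
  "force": 60
}}

```text
t: 24.48
ee_pos: [0.5516, 0.0065, 0.1905]
eef_rot: [0.999, -0.048, 0.001, 0.001]
contact_force: [-2.9, -4.7, 6.3]
grip_width: 0.0411
```

```bash
python3 -c "
from h import *
st();cap('wrist','w22')"
```

```text
t 24.48 p [0.5516 0.0065 0.1905] jaw -95.5 zax [ 0.002 -0.002 -1.   ] q [-0.06  0.32  1.64 -0.    1.18  1.6 ] F [-2.9 -4.7  6.3] M [-0.8   0.53 -0.01] w 0.0411
```

Call:
{"name": "play_rows", "arguments": {
  "increments": [
    [0,0,0,0,0,-0.1,30],
    [0,0,0,0,0,-0.1,30],
    [0,0,0,0,0,0,30]
  ]
}}

```text
t: 24.78
ee_pos: [0.5572, 0.0039, 0.1915]
eef_rot: [0.989, -0.15, 0.007, 0.002]
contact_force: [8.6, -11.5, -0.5]
grip_width: 0.0387
```

```bash
python3 -c "
from h import *
st()"
```

```text
t 24.78 p [0.5572 0.0039 0.1915] jaw -107.2 zax [ 0.013 -0.007 -1.   ] q [-0.07  0.33  1.63 -0.01  1.17  1.81] F [  8.6 -11.5  -0.5] M [-1.83 -1.69 -0.05] w 0.0387
```

View pics/w22.png

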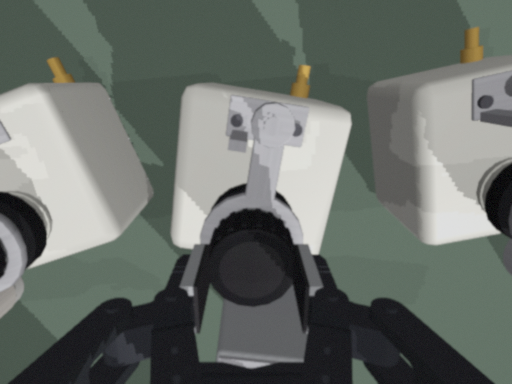

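Call:
{"name": "play_rows", "arguments": {
  "increments": [
    [0,0,0,0,0,0.1,45],
    [0,0,0,0,0,0,80],
    [0,0,0,0,0,0,80],
    [0,0,0,0,0,0,80],
    [0,0,0,0,0,0,80]
  ]
}}

```text
t: 25.2
ee_pos: [0.5508, 0.0078, 0.1889]
eef_rot: [0.995, -0.099, -0.0, -0.0]
contact_force: [-0.3, 0.2, -0.1]
grip_width: 0.0683
```

Call:
{"name": "play_rows", "arguments": {
  "increments": [
    [0,0,-0.003,0,0,0,80],
    [0,0,-0.003,0,0,0,30],
    [0,0,0,0,0,0,30],
    [0,0,0,0,0,0,30],
    [0,0,0,0,0,0,30],
    [0,0,0,0,0,0,30]
  ],
  "force": 60
}}

```text
t: 25.7
ee_pos: [0.5504, 0.0064, 0.1829]
eef_rot: [0.995, -0.098, -0.001, 0.001]
contact_force: [-3.7, -4.0, 3.3]
grip_width: 0.0425
```

Call:
{"name": "play_rows", "arguments": {
  "increments": [
    [0,0,0,0,0,-0.1,30],
    [0,0,0,0,0,-0.1,30],
    [0,0,0,0,0,0,30]
  ]
}}

```text
t: 25.95
ee_pos: [0.5502, 0.006, 0.1823]
eef_rot: [0.98, -0.199, -0.001, 0.001]
contact_force: [-1.9, -6.8, 0.9]
grip_width: 0.0426
```

```bash
python3 -c "
from h import *
st()"
```

```text
t 25.95 p [0.5502 0.006  0.1823] jaw -113.0 zax [-0.002 -0.002 -1.   ] q [-0.06  0.33  1.65 -0.    1.16  1.91] F [-1.9 -6.8  0.9] M [-0.97  0.37 -0.02] w 0.0426
```

Call:
{"name": "play_rows", "arguments": {
  "increments": [
    [0,0,0,0,0,-0.1,30],
    [0,0,0,0,0,0,30]
  ]
}}

```text
t: 26.12
ee_pos: [0.5514, 0.0051, 0.1822]
eef_rot: [0.969, -0.248, 0.0, 0.002]
contact_force: [-0.2, -7.8, -3.0]
grip_width: 0.0424
```

Call:
{"name": "play_rows", "arguments": {
  "increments": [
    [0,0,0,0,0,-0.1,30],
    [0,0,0,0,0,0,30]
  ]
}}

```text
t: 26.28
ee_pos: [0.5528, 0.0039, 0.1823]
eef_rot: [0.955, -0.296, 0.002, 0.003]
contact_force: [3.0, -11.0, -5.0]
grip_width: 0.0425
```

Call:
{"name": "play_rows", "arguments": {
  "increments": [
    [0,0,0,0,0,-0.1,30],
    [0,0,0,0,0,0,30]
  ]
}}

```text
t: 26.45
ee_pos: [0.5536, 0.0026, 0.1824]
eef_rot: [0.94, -0.342, 0.003, 0.004]
contact_force: [3.7, -14.9, -6.6]
grip_width: 0.0425
```

```bash
python3 -c "
from h import *
st();cap('wrist','w23')"
```

```text
t 26.45 p [0.5536 0.0026 0.1824] jaw -130.0 zax [ 0.004 -0.009 -1.   ] q [-0.07  0.33  1.65 -0.01  1.16  2.21] F [  3.7 -14.9  -6.6] M [-2.56 -0.85  0.69] w 0.0425
```

View pics/w23.png

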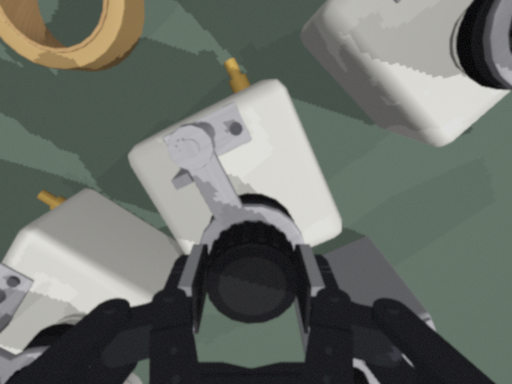

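Call:
{"name": "play_rows", "arguments": {
  "increments": [
    [0.001,-0.003,0,0,0,0,30],
    [0.001,-0.003,0,0,0,0,30],
    [0,0,0,0,0,0,30]
  ]
}}

```text
t: 26.75
ee_pos: [0.5537, 0.0017, 0.1823]
eef_rot: [0.94, -0.341, -0.0, -0.001]
contact_force: [1.4, 1.1, -5.7]
grip_width: 0.0425
```

```bash
python3 -c "
from h import *
st()"
```

```text
t 26.75 p [0.5537 0.0017 0.1823] jaw -129.9 zax [ 0.     0.001 -1.   ] q [-0.07  0.34  1.64  0.    1.16  2.19] F [ 1.4  1.1 -5.7] M [-0.07 -0.43  0.58] w 0.0425
```

Call:
{"name": "play_rows", "arguments": {
  "increments": [
    [0,0,0,0,0,0,60],
    [0,0,0,0,0,0,60],
    [0,0,0,0,0,0,60],
    [-0.002,0.005,0,0,0,0,60],
    [0,0,0,0,0,0,60]
  ]
}}

```text
t: 27.17
ee_pos: [0.5508, 0.0072, 0.1833]
eef_rot: [0.94, -0.342, -0.0, -0.0]
contact_force: [-1.1, -0.3, -0.6]
grip_width: 0.0511
```

Call:
{"name": "play_rows", "arguments": {
  "increments": [
    [0,0,0,0,0,0,30],
    [0,0,0,0,0,0,30],
    [0,0,0,0,0,0,30],
    [0,0,0,0,0,0,30],
    [0,0,0,0,0,0,30]
  ]
}}

```text
t: 27.58
ee_pos: [0.5497, 0.0055, 0.1839]
eef_rot: [0.94, -0.341, -0.001, 0.001]
contact_force: [-4.9, -2.1, 7.8]
grip_width: 0.0425
```

```bash
python3 -c "
from h import *
st()"
```

```text
t 27.58 p [0.5497 0.0055 0.1839] jaw -129.9 zax [-0.002 -0.002 -1.   ] q [-0.07  0.33  1.65 -0.    1.16  2.2 ] F [-4.9 -2.1  7.8] M [-0.5   0.87  0.08] w 0.0425
```

Call:
{"name": "play_rows", "arguments": {
  "increments": [
    [0,0,0,0,0,-0.06,30],
    [0,0,0,0,0,0,30]
  ]
}}

```text
t: 27.75
ee_pos: [0.5508, 0.0043, 0.184]
eef_rot: [0.929, -0.37, 0.001, 0.002]
contact_force: [-3.2, -6.2, 5.1]
grip_width: 0.0421
```

```bash
python3 -c "
from h import *
st()"
```

```text
t 27.75 p [0.5508 0.0043 0.184 ] jaw -133.5 zax [-0.    -0.004 -1.   ] q [-0.07  0.33  1.65 -0.    1.16  2.27] F [-3.2 -6.2  5.1] M [-1.3   0.63 -0.08] w 0.0421
```

Call:
{"name": "play_rows", "arguments": {
  "increments": [
    [0,0,0,0,0,-0.06,30],
    [0,0,0,0,0,0,30]
  ]
}}

```text
t: 27.92
ee_pos: [0.5515, 0.0033, 0.184]
eef_rot: [0.917, -0.398, 0.002, 0.003]
contact_force: [-1.3, -9.1, 4.2]
grip_width: 0.0424
```

```bash
python3 -c "
from h import *
st()"
```

```text
t 27.92 p [0.5515 0.0033 0.184 ] jaw -136.9 zax [ 0.001 -0.006 -1.   ] q [-0.07  0.33  1.65 -0.01  1.16  2.33] F [-1.3 -9.1  4.2] M [-1.81  0.37 -0.1 ] w 0.0424
```

Call:
{"name": "play_rows", "arguments": {
  "increments": [
    [0,-0.002,0,0,0,0,30],
    [0,-0.0015,0,0,0,0,30],
    [0,0,0,0,0,0,30]
  ]
}}

```text
t: 28.17
ee_pos: [0.5514, 0.0026, 0.1839]
eef_rot: [0.918, -0.397, 0.0, -0.0]
contact_force: [-1.1, -0.4, 5.2]
grip_width: 0.0422
```

Call:
{"name": "play_rows", "arguments": {
  "increments": [
    [0,0,0,0,0,0,80],
    [0,0,0,0,0,0,80],
    [0,0,0,0,0,0,80],
    [0,0,0,0,0,0,80],
    [0,0,0.03,0,0,0,80],
    [0,0,0.035,0,0,0,80],
    [0,0,0,0,0,0,80]
  ]
}}

```text
t: 28.75
ee_pos: [0.5551, 0.0027, 0.254]
eef_rot: [0.918, -0.397, 0.005, -0.002]
contact_force: [2.5, -0.5, 0.8]
grip_width: 0.0687
```

```bash
python3 -c "
from h import *
st()"
```

```text
t 28.75 p [0.5551 0.0027 0.254 ] jaw -136.8 zax [ 0.011 -0.001 -1.   ] q [-0.07  0.27  1.55  0.    1.31  2.32] F [ 2.5 -0.5  0.8] M [-0.03 -0.09  0.  ] w 0.0687
```

Call:
{"name": "play_rows", "arguments": {
  "increments": [
    [-0.001,-0.012,0,0,0,0.115,80],
    [-0.001,-0.024,0,0,0,0.115,80],
    [0,-0.026,0,0,0,0.115,80],
    [0,-0.026,0,0,0,0.115,80],
    [0,-0.026,0,0,0,0.115,80],
    [0,-0.026,0,0,0,0.115,80],
    [0,-0.023,0,0,0,0.115,80],
    [0,-0.012,0,0,0,0.115,80]
  ]
}}

```text
t: 29.42
ee_pos: [0.5494, -0.1749, 0.2478]
eef_rot: [0.999, 0.053, 0.0, 0.001]
contact_force: [0.0, -0.8, 0.5]
grip_width: 0.0681
```

Call:
{"name": "play_rows", "arguments": {
  "increments": [
    [0,0,-0.02,0,0,0.115,80],
    [0,0,-0.02,0,0,0,80],
    [0,0,0,0,0,0,80]
  ]
}}

```text
t: 29.67
ee_pos: [0.5468, -0.1717, 0.2042]
eef_rot: [0.994, 0.108, -0.003, -0.002]
contact_force: [-0.6, 0.8, -0.7]
grip_width: 0.0686
```

```bash
python3 -c "
from h import *
st();cap('wrist','w24')"
```

```text
t 29.67 p [ 0.5468 -0.1717  0.2042] jaw -77.6 zax [-0.007  0.003 -1.   ] q [-0.38  0.34  1.57  0.    1.24  0.98] F [-0.6  0.8 -0.7] M [ 0.   -0.    0.04] w 0.0686
```

View pics/w24.png

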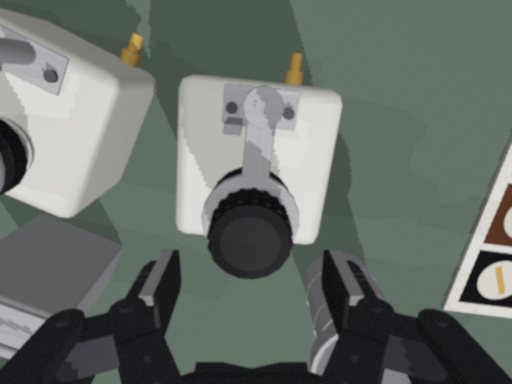

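Call:
{"name": "play_rows", "arguments": {
  "increments": [
    [0.001,0,-0.016,0,0,0,80],
    [0,0,-0.006,0,0,0,80],
    [0,0,0,0,0,0,30],
    [0,0,0,0,0,0,30],
    [0,0,0,0,0,0,30],
    [0,0,0,0,0,0,30],
    [0,0,0,0,0,0,30]
  ],
  "force": 60
}}

```text
t: 30.3
ee_pos: [0.5504, -0.172, 0.187]
eef_rot: [0.994, 0.109, 0.0, 0.0]
contact_force: [-0.6, 1.2, 3.8]
grip_width: 0.0422
```

```bash
python3 -c "
from h import *
st()"
```

```text
t 30.3 p [ 0.5504 -0.172   0.187 ] jaw -77.5 zax [ 0.001  0.    -1.   ] q [-0.38  0.36  1.59  0.    1.19  0.98] F [-0.6  1.2  3.8] M [0.34 0.34 0.11] w 0.0422
```

Call:
{"name": "play_rows", "arguments": {
  "increments": [
    [0,0,0,0,0,-0.08,30],
    [0,0,0,0,0,0,30]
  ]
}}

```text
t: 30.47
ee_pos: [0.5482, -0.1723, 0.1869]
eef_rot: [0.998, 0.067, -0.002, 0.0]
contact_force: [-7.2, -1.9, 6.2]
grip_width: 0.0418
```

Call:
{"name": "play_rows", "arguments": {
  "increments": [
    [0,0,0,0,0,-0.08,30],
    [0,0,0,0,0,0,30]
  ]
}}

```text
t: 30.63
ee_pos: [0.5479, -0.1706, 0.1867]
eef_rot: [1.0, 0.029, -0.002, -0.001]
contact_force: [-7.1, 3.9, 8.6]
grip_width: 0.042
```

Call:
{"name": "play_rows", "arguments": {
  "increments": [
    [0,0,0,0,0,-0.08,30],
    [0,0,0,0,0,0,30]
  ]
}}

```text
t: 30.8
ee_pos: [0.5461, -0.1704, 0.1867]
eef_rot: [1.0, -0.012, -0.004, -0.001]
contact_force: [-10.1, 3.7, 11.6]
grip_width: 0.0422
```

```bash
python3 -c "
from h import *
st()"
```

```text
t 30.8 p [ 0.5461 -0.1704  0.1867] jaw -91.4 zax [-0.008  0.003 -1.   ] q [-0.38  0.36  1.59 -0.    1.2   1.22] F [-10.1   3.7  11.6] M [0.86 1.89 0.31] w 0.0422
```

Call:
{"name": "play_rows", "arguments": {
  "increments": [
    [-0.0025,0.001,0,0,0,0,30],
    [-0.002,0.0005,0,0,0,0,30],
    [0,0,0,0,0,0,30]
  ]
}}

```text
t: 31.05
ee_pos: [0.5455, -0.1702, 0.1868]
eef_rot: [1.0, -0.011, 0.0, -0.0]
contact_force: [-2.9, 2.3, 6.2]
grip_width: 0.0421
```

Call:
{"name": "play_rows", "arguments": {
  "increments": [
    [0,0,0,0,0,0,80],
    [0,0,0,0,0,0,80],
    [0,0,0,0,0,0,80],
    [0,0,0,0,0,0,80],
    [0,0,0.03,0,0,0,80],
    [0,0,0.035,0,0,0,80],
    [0,0,0,0,0,0,80]
  ]
}}

```text
t: 31.63
ee_pos: [0.5497, -0.1725, 0.2572]
eef_rot: [1.0, -0.011, 0.005, 0.002]
contact_force: [1.7, 0.3, -0.0]
grip_width: 0.0682
```

```bash
python3 -c "
from h import *
st();_,t=cap('wrist','w25')"
```

```text
t 31.63 p [ 0.5497 -0.1725  0.2572] jaw -91.3 zax [ 0.011 -0.005 -1.   ] q [-0.38  0.3   1.5  -0.    1.33  1.22] F [ 1.7  0.3 -0. ] M [-0.   -0.08 -0.05] w 0.0682
```

View pics/w25.png

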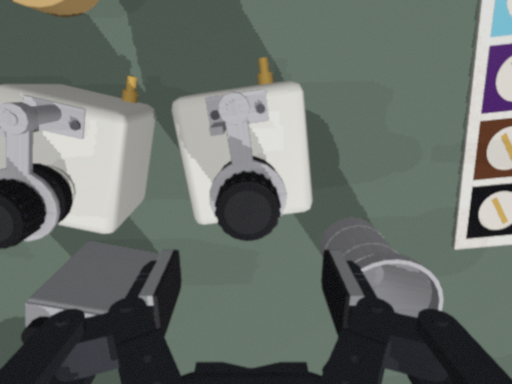

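Call:
{"name": "play_rows", "arguments": {
  "increments": [
    [0.001,0.018,0,0,0,0,80],
    [0.002,0.035,0,0,0,0,80],
    [0.002,0.038,0,0,0,0,80],
    [0.002,0.038,0,0,0,0,80],
    [0.002,0.038,0,0,0,0,80],
    [0.002,0.038,0,0,0,0,80],
    [0.0015,0.038,0,0,0,0,80],
    [0.001,0.038,0,0,0,0,80]
  ]
}}

```text
t: 32.35
ee_pos: [0.5589, 0.1119, 0.2499]
eef_rot: [1.0, -0.011, -0.001, 0.0]
contact_force: [1.5, -0.8, 1.1]
grip_width: 0.0683
```

Call:
{"name": "play_rows", "arguments": {
  "increments": [
    [0,0.035,0,0,0,0,80],
    [0,0.022,0,0,0,0,80],
    [0,0,-0.025,0,0,0,80],
    [0,0,-0.02,0,0,0,80],
    [0,0,0,0,0,0,80],
    [0,0,0,0,0,0,80]
  ]
}}

```text
t: 32.85
ee_pos: [0.558, 0.167, 0.2041]
eef_rot: [1.0, -0.011, -0.002, 0.001]
contact_force: [-0.8, -0.1, 0.1]
grip_width: 0.0682
```

```bash
python3 -c "
from h import *
st();cap('wrist','w26')"
```

```text
t 32.85 p [0.558  0.167  0.2041] jaw -91.3 zax [-0.004 -0.001 -1.   ] q [ 0.22  0.36  1.55 -0.    1.24  1.81] F [-0.8 -0.1  0.1] M [ 0.04 -0.07  0.08] w 0.0682
```

View pics/w26.png

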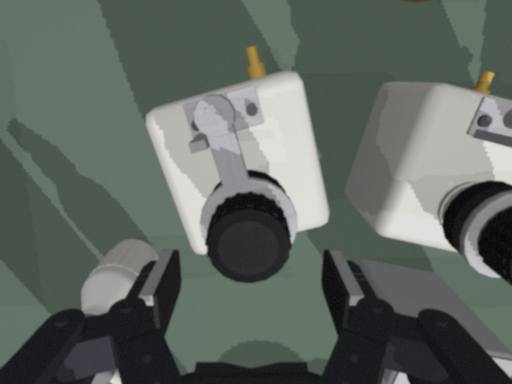

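Call:
{"name": "play_rows", "arguments": {
  "increments": [
    [0.0005,0.001,-0.016,0,0,0,80],
    [0,0,-0.006,0,0,0,80],
    [0,0,0,0,0,0,30],
    [0,0,0,0,0,0,30],
    [0,0,0,0,0,0,30],
    [0,0,0,0,0,0,30],
    [0,0,0,0,0,0,30]
  ],
  "force": 60
}}

```text
t: 33.48
ee_pos: [0.56, 0.1685, 0.1851]
eef_rot: [1.0, -0.011, 0.001, -0.0]
contact_force: [-2.4, 0.8, 5.0]
grip_width: 0.0424
```

Call:
{"name": "play_rows", "arguments": {
  "increments": [
    [0,0,0,0,0,-0.08,30],
    [0,0,0,0,0,0,30]
  ]
}}

```text
t: 33.65
ee_pos: [0.562, 0.1682, 0.1852]
eef_rot: [0.999, -0.052, 0.003, -0.0]
contact_force: [2.4, 0.6, 1.9]
grip_width: 0.0422
```

Call:
{"name": "play_rows", "arguments": {
  "increments": [
    [0,0,0,0,0,-0.08,30],
    [0,0,0,0,0,0,30]
  ]
}}

```text
t: 33.82
ee_pos: [0.5634, 0.1679, 0.1852]
eef_rot: [0.996, -0.091, 0.004, -0.0]
contact_force: [5.5, 0.4, -0.3]
grip_width: 0.0417
```

Call:
{"name": "play_rows", "arguments": {
  "increments": [
    [0,0,0,0,0,-0.08,30],
    [0,0,0,0,0,0,30]
  ]
}}

```text
t: 33.98
ee_pos: [0.5651, 0.1671, 0.1854]
eef_rot: [0.991, -0.131, 0.006, 0.0]
contact_force: [10.0, -3.5, -0.4]
grip_width: 0.0421
```

```bash
python3 -c "
from h import *
st()"
```

```text
t 33.98 p [0.5651 0.1671 0.1854] jaw -105.1 zax [ 0.011 -0.002 -1.   ] q [ 0.22  0.37  1.57 -0.    1.19  2.05] F [10.  -3.5 -0.4] M [-0.58 -1.72 -0.09] w 0.0421
```

Cap L is at its stop: the tool shifted sideways at once and z did not change. I'll take the side load off before opening, then lift and move away.

Call:
{"name": "play_rows", "arguments": {
  "increments": [
    [0.0025,-0.001,0,0,0,0,30],
    [0.002,-0.0005,0,0,0,0,30],
    [0,0,0,0,0,0,30]
  ]
}}

```text
t: 34.23
ee_pos: [0.5656, 0.1668, 0.1852]
eef_rot: [0.991, -0.13, 0.001, -0.0]
contact_force: [1.6, 0.1, 6.8]
grip_width: 0.0419
```

Call:
{"name": "play_rows", "arguments": {
  "increments": [
    [0,0,0,0,0,0,80],
    [0,0,0,0,0,0,80],
    [0,0,0,0,0,0,80],
    [0,0,0,0,0,0,80],
    [0,0,0.03,0,0,0,80],
    [0,0,0.04,0,0,0,80],
    [0,0,0.04,0,0,0,80],
    [0,0,0.03,0,0,0,80]
  ]
}}

```text
t: 34.9
ee_pos: [0.5644, 0.1669, 0.3268]
eef_rot: [0.991, -0.131, 0.001, -0.0]
contact_force: [0.9, -0.7, -0.0]
grip_width: 0.0681
```

Call:
{"name": "play_rows", "arguments": {
  "increments": [
    [-0.03,0.02,0.01,0,0,0,80],
    [-0.03,0.02,0.01,0,0,0,80],
    [-0.03,0.02,0.01,0,0,0,80],
    [0,0,0,0,0,0,80]
  ]
}}

```text
t: 35.23
ee_pos: [0.4696, 0.2295, 0.3564]
eef_rot: [0.992, -0.129, -0.001, -0.002]
contact_force: [0.2, 0.5, 0.4]
grip_width: 0.0682
```

```bash
python3 -c "
from h import *
st();_,s=cap('scene','s27');_,t=cap('top','t27')
cv2.imwrite('pics/s27z.png',cv2.resize(s[140:290,130:360],None,fx=3.45,fy=3.45,interpolation=cv2.INTER_CUBIC)[:,:,::-1])
cv2.imwrite('pics/t27z.png',cv2.resize(t[120:280,120:390],None,fx=2.95,fy=2.95,interpolation=cv2.INTER_CUBIC)[:,:,::-1])"
```

```text
t 35.23 p [0.4696 0.2295 0.3564] jaw -104.8 zax [-0.001  0.003 -1.   ] q [0.37 0.17 1.43 0.   1.55 2.2 ] F [0.2 0.5 0.4] M [ 0.   -0.01  0.04] w 0.0682
```

View pics/s27z.png

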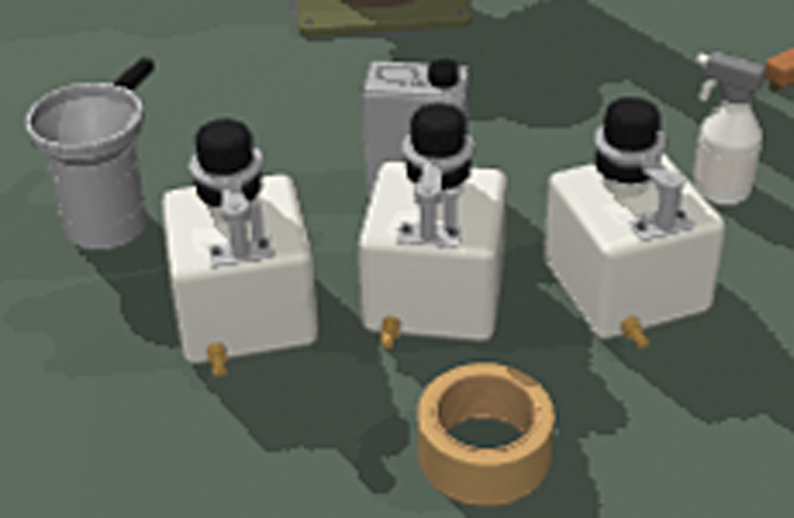

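View pics/t27z.png

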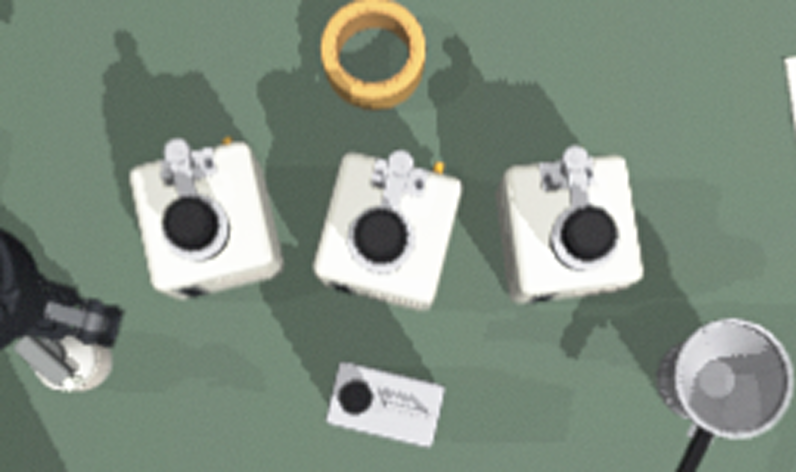

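```bash
python3 -c "
from h import *
print(manip.job_done())"
```

```text
the job is handed in; nothing more can be done
None
```

The job was handed in at about 35 s; no verdict was reported.

**Funnel:** I lifted it out by its handle and set it down in the drip can. In the final scene and top pictures it stands upright and centred in the can.

**Open tank:** I swung its cap back over the neck and screwed it down about 2.7 rad to its stop. Measured from pictures before the last tightening, the arm is within about 1° of home (limit 3.4°), and the cap centre is within about 1 mm of the neck.

**Backed-off cap:** This was the tank at +y, and its cap took about 1.9 rad to reach its stop.

**Middle cap, a slip of mine:** I tested this cap although it looked home. On letting go I turned the tool back a little while opening, which backed the cap off by roughly 0.2 rad. I screwed it home again.

**Last checks:** I gripped all three caps again and turned them clockwise. Each pushed the tool sideways at once with no further drop, which is how the caps behaved at their stops. I then took off the side load before opening, so they would not spring back. The pictures cannot resolve the 0.12 rad limit, so the caps being home rests on that test. The moment reading about the cap's axis did not rise consistently at the stops, so I did not rely on it.

The spray bottle, solvent tin and tape roll appear where they started, and the gripper is clear of everything.

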